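# Set out the ramp uprights on a cleared base plate

### The arm

A 6-joint arm with a two-finger parallel gripper is mounted at the origin on the work surface. World frame = base frame: x ahead of the robot, y to its left, z up, the work surface at z = 0. Lengths are in m, angles in rad, forces in N, time in s.
With the tool pointing down it reaches from about 0.3 to 0.775 m from the base axis. Payload 14.6 kg.
Tool frame: the origin (TCP) lies midway between the tips of the shut fingers; the grasp point (between the pads) lies 19 mm behind it; z points along the fingers, y is the line along which they close (so a half turn about z gives the same grasp; the last joint's range is limited). The gripper opens to 94 mm and grips with 3 to 60 N. Pads are 16 mm wide; open, the fingers measure 119 mm over their backs; the gripper's body (75 mm by 177 mm) begins 78 mm behind the grasp point.
Start: joints at [1.227, 0.3, 1.521, -0, 1.321, -0.067], TCP at [0.15, 0.529, 0.205] pointing down, gripper open.
Joint ranges: [-3.03, 3.03], [-0.79, 2.21], [0.23, 2.52], [-1.04, 4.18], [0, 3.07], [-2.55, 2.55]. Speed limits (rad/s): [2.22, 2.22, 2.57, 3.14, 3.14, 3.14].

### API

Orientations are given as [roll, pitch, yaw] about the fixed x, y, z axes, in that order (R = Rz(yaw) Ry(pitch) Rx(roll)).
In Python, from station import telemetry, optics, ctrl gives the robot as it stands.
- The arm moves only by the tool carry_out, never from a script. Its argument "plan" is a list that holds one entry, the list of rows, each a list of 7 numbers: the shift along the tool's x, y, z in mm, then the turn, a rotation vector about the tool's x, y, z in rad, then the finger opening in mm, from 0 to 94. A call has 1 to 20 rows; each row shifts and turns the commanded pose from where the row before left it, along the tool's axes as they then stand; what a row does not reach is not made up. A row lasts 1/12 s, in which the tool goes at most 41.7 mm and 7.16 degrees, less where a joint would pass 70% of its speed; a pose out of reach is approached as far as the arm can. A call with a gripper value outside its range is refused whole. The fingers move at their own pace and stop on an object; "squeeze" is the grip in N (left out, the last holds). Time passes only in rows, so rows that do not move let the fingers close. It gives the time, the measured TCP pose, the force, the opening and the grip force at its end, in the units of the state.
- telemetry.get_obs(): the state, without advancing time (a new reading comes with each control period).
- optics.camera(name): name is "scene" or "top"; returns a dict with "pixels" (480x640x3 uint8, red, green, blue), "intrinsics" (3x3 intrinsics, pixels), "origin" and "rotation" of the camera in the world. Camera axes: x right, y down, z forward; pixel columns grow to the right and rows downward; lengths in m; the calibration is good to about 2 mm. A picture is of the moment at which its call begins. There is no depth.
- ctrl.hand_in(): hands the job in; it is judged then, once.
The state is a dict: "time_s": time; "qpos": joint angles; "joint_vel": joint speeds; "tau": joint torques, N m; "ee_pos": TCP position; "eef_rot": TCP orientation; "force": force on the tool from outside, world axes, zero at the start; "moment": the same for the moment, N m; "grip_width": finger opening in m; "grip_force": force on a finger pad.
Only numpy, scipy, OpenCV 4.12 (cv2) and the standard library are available. Lean on these libraries where they do the work, as an engineer would, in place of code of your own. Each camera call takes 0.05 s, during which the arm holds its last target. There are 200 camera calls.

### The job

Clear every offcut on and beside the base plate into the scrap bin, leaving the other things on the bench where they are. Then set out the ramp uprights that are there, from the longest to the shortest and finishing each before the next: swing each one upright in the fingers by pushing it against the fixed black bridge, then stand it rubber foot down, wholly within its pad. As seen from the robot, the 150 mm post goes on the left pad, the 125 mm post on the middle one and the 100 mm post on the right one; an absent post's pad stays empty.

Things in the scene. Friction and masses are not known exactly. Their poses are not given: they have to be found in the camera images.
- post_long: Upright of plain aluminium profile, 24 x 24 mm square section, 150 mm long, 60 to 190 g, one end tipped with a flush black rubber foot 14 mm long. It starts lying on the table. Origin at its centre (12 mm above the table when lying); its x axis runs along the post and points to the foot, whose end face is 75 mm from the origin. May be absent.
- post_mid: Upright of plain aluminium profile, 24 x 24 mm square section, 125 mm long, 60 to 190 g, one end tipped with a flush black rubber foot 14 mm long. It starts lying on the table. Origin at its centre (12 mm above the table when lying); its x axis runs along the post and points to the foot, whose end face is 62.5 mm from the origin. May be absent.
- post_short: Upright of plain aluminium profile, 24 x 24 mm square section, 100 mm long, 60 to 190 g, one end tipped with a flush black rubber foot 14 mm long. It starts lying on the table. Origin at its centre (12 mm above the table when lying); its x axis runs along the post and points to the foot, whose end face is 50 mm from the origin. May be absent.
- post_long_foot (a point): Centre of the foot's end face of the longest post.
- post_mid_foot (a point): Centre of the foot's end face of the middle-length post.
- post_short_foot (a point): Centre of the foot's end face of the shortest post.
- pad_left (a point): Centre of the left pad (seen from the robot) on the base plate's top face, 8 mm above the table. Each pad is a pale grey 44 mm square, level with the plate, not a recess; the three lie in a row along the plate's y axis, 100 mm apart.
- pad_middle (a point): Centre of the middle pad (seen from the robot) on the base plate's top face, 8 mm above the table. Each pad is a pale grey 44 mm square, level with the plate, not a recess; the three lie in a row along the plate's y axis, 100 mm apart.
- pad_right (a point): Centre of the right pad (seen from the robot) on the base plate's top face, 8 mm above the table. Each pad is a pale grey 44 mm square, level with the plate, not a recess; the three lie in a row along the plate's y axis, 100 mm apart.
- plate: Fixed dark base plate 110 x 310 x 8 mm lying on the table; origin at the centre of its underside; its x points away from the robot, its y (long side) to the left.
- bridge: Fixed rigid bridge: black slotted arm link, 30 mm wide, 220 long, 30 high, bolted across two stands at its ends; underside 70 mm, top 100 mm above the table, open gap below it 160 mm wide between the stands. Origin on the table under its centre; x runs crosswise from its front face (towards the table's middle) to its back, y along the link.
- bridge_edge (a point): Middle of the bridge's lower front edge: 15 mm in front of the bridge's origin (its -x), 70 mm above the table. With a held post's foot end passed under this edge, raising the gripped end and bringing it over the edge swings the foot end down.
- bin: Fixed grey open scrap bin 180 x 180 mm, 90 mm high, walls and floor 5 mm; origin at the centre of its underside.
- scrap_block: Plain wooden offcut 64 x 30 x 24 mm, about 40 g, lying on the base plate; origin at its centre, x along its length, y across its 30 mm width, z up. May be absent.
- scrap_channel: Aluminium U-channel offcut, open side up, 66 x 32 x 24 mm, walls 4 mm, about 40 g, lying on the base plate; origin at the middle of its outline, x along its length, y across its 32 mm width. May be absent.
- scrap_step: White plastic stepped offcut 62 x 30 mm, 14 mm thick and 24 mm at its raised half (from 31 mm behind the origin to 3 mm ahead of it along x), about 40 g, lying on the base plate; origin 12 mm above its underside, x along its length, y across its 30 mm width. May be absent.
- scrap_bar: Plywood offcut 70 x 26 x 24 mm, about 45 g, lying on the table to the left of the base plate; origin at its centre, x along its length, y across its 26 mm width. May be absent.
- wheel: Bystander: Rubber-tyred robot wheel lying flat, 72 mm across, 26 mm high. To be left where it is.
- tape: Bystander: Roll of tape, 90 mm across, 24 mm high. To be left where it is.
- servo: Bystander: Black servo motor 75 x 40 x 36 mm. To be left where it is.
- battery: Bystander: Blue battery pack 105 x 36 x 26 mm. To be left where it is.
- driver: Bystander: Screwdriver lying on the table. To be left where it is.
- cup: Bystander: White pen cup with pens, 72 mm across, cup 90 mm high. To be left where it is.
Mind the look-alikes: they are no part of the job. Leave any yellow look-alike of the scrap_step alone.

How it is judged:
On the way, in this order (a step that is already met when the one before it is completed fails the run):
1. every offcut lies in the scrap bin, released (x of scrap_block in the frame of bin between -0.085 and 0.085 m and y of scrap_block in the frame of bin between -0.085 and 0.085 m and z of each of scrap_block, scrap_channel, scrap_step, scrap_bar in the frame of bin below 0.09 m and contact force between each of scrap_block, scrap_channel, scrap_step, scrap_bar and the fingers below 0.3 N and linear speed of each of scrap_block, scrap_channel, scrap_step, scrap_bar below 0.05 m/s and x of scrap_channel in the frame of bin between -0.085 and 0.085 m and y of scrap_channel in the frame of bin between -0.085 and 0.085 m and x of scrap_step in the frame of bin between -0.085 and 0.085 m and y of scrap_step in the frame of bin between -0.085 and 0.085 m and x of scrap_bar in the frame of bin between -0.085 and 0.085 m and y of scrap_bar in the frame of bin between -0.085 and 0.085 m), for 0.2 s.
2. the longest post, held in the fingers, is pushed against the bridge (over 1 N) with its foot end swung at least 19 degrees below level (angle between post_long's own x axis and vertical above 1.9 rad and contact force between post_long and bridge above 1 N and contact force between post_long and the fingers above 1 N), for 0.1 s.
3. the longest post stands released on the left pad, foot down (angle between post_long's own x axis and vertical above 3 rad and distance between post_long_foot and pad_left below 0.016 m and linear speed of post_long below 0.03 m/s and contact force between post_long and the fingers below 0.3 N), for 0.2 s.
4. the middle-length post, held in the fingers, is pushed against the bridge (over 1 N) with its foot end swung at least 19 degrees below level (angle between post_mid's own x axis and vertical above 1.9 rad and contact force between post_mid and bridge above 1 N and contact force between post_mid and the fingers above 1 N), for 0.1 s.
5. the middle-length post stands released on the middle pad, foot down (angle between post_mid's own x axis and vertical above 3 rad and distance between post_mid_foot and pad_middle below 0.016 m and linear speed of post_mid below 0.03 m/s and contact force between post_mid and the fingers below 0.3 N), for 0.2 s.
6. the shortest post, held in the fingers, is pushed against the bridge (over 1 N) with its foot end swung at least 19 degrees below level (angle between post_short's own x axis and vertical above 1.9 rad and contact force between post_short and bridge above 1 N and contact force between post_short and the fingers above 1 N), for 0.1 s.
7. the shortest post stands released on the right pad, foot down (angle between post_short's own x axis and vertical above 3 rad and distance between post_short_foot and pad_right below 0.016 m and linear speed of post_short below 0.03 m/s and contact force between post_short and the fingers below 0.3 N), for 0.2 s.
At the end, for the whole second after the job is handed in: Every offcut present lies released and at rest in the scrap bin, below its rim; every post present stands released and at rest within 8 degrees of upright, rubber foot down, the foot's centre within 16 mm of the centre of its own pad (all of step 1 and all of step 3 and all of step 5 and all of step 7); the robot touches nothing.
It fails at once if a bystander is moved by more than 50 mm (distance of any of wheel, tape, servo, battery, driver, cup from where it was at the start of the episode above 0.05 m).
Of post_long, post_mid, post_short only 2 to 3 are there at a start; the rules pass over those that are not, and their reading is None.
Of scrap_block, scrap_channel, scrap_step, scrap_bar only 3 to 4 are there at a start; the rules pass over those that are not, and their reading is None.
At some moment in a run one of scrap_block, scrap_channel, scrap_step, scrap_bar may be knocked a few centimetres aside while the robot is not near it.
Once in a run the grip may slacken for a moment while it holds something.
It also fails if it takes over 210 s, if anything falls off the work surface, if the arm or the gripper's body presses on something with over 40 N, if the wrist force passes 120 N, or if a joint passes its speed limit or range.

## Working session

There is one attempt and no reset: what is moved stays moved. The work goes in short steps, Python scripts to look and compute and a tool call to move; the robot and the scene stay as the last step left them, time stands still between calls to the robot, and variables do not carry over. Pictures are saved under pics/ and viewed, at most 14 in all, crops included, and the job is handed in when it is done.

Besides the shell and the picture viewer there is one more tool, called as name(argument=value, ...) on one line, values as JSON. carry_out: Moves the arm, as the interface text tells. Its arguments: {"type":"object","properties":{"plan":{"type":"array","items":{"type":"array","items":{"type":"array","items":{"type":"number"}}}},"squeeze":{"type":"number"}},"required":["plan"]}

```bash
ls; mkdir -p pics
cat > h.py <<'E'
import numpy as np, cv2
from station import telemetry, optics, ctrl
def cam(n):
    c=optics.camera(n); return c
def save(c,fn): cv2.imwrite('pics/'+fn,cv2.cvtColor(c['pixels'],cv2.COLOR_RGB2BGR))
def ray(c,u,v,z):
    K=np.array(c['intrinsics']);R=np.array(c['rotation']);o=np.array(c['origin'])
    d=R@np.linalg.inv(K)@np.array([u,v,1.]); return o+d*(z-o[2])/d[2]
def proj(c,p):
    K=np.array(c['intrinsics']);R=np.array(c['rotation']);o=np.array(c['origin'])
    q=K@(R.T@(np.array(p)-o)); return q[:2]/q[2]
E
python3 - <<'E'
from h import *
for n in('top','scene'):
    c=cam(n); save(c,n+'0.png'); print(n,c['origin'],np.round(c['rotation'],3).tolist(),np.array(c['intrinsics']).tolist())
print(telemetry.get_obs())
E
```

```text
pics
top [0.29490008 0.04609196 1.72730293] [-2.969, 0.011, -1.59] [[555.3346118207409, 0.0, 307.7387076697532], [0.0, 555.3346118207409, 240.78745418544037], [0.0, 0.0, 1.0]]
scene [ 1.01565734 -0.55296026  0.94720411] [-2.422, -0.007, 0.643] [[442.60280162756015, 0.0, 327.38746818815247], [0.0, 442.60280162756015, 244.30631932907733], [0.0, 0.0, 1.0]]
{'time_s': 0.1, 'qpos': array([ 1.22738578e+00,  3.00405296e-01,  1.52151108e+00,  2.12967136e-05,
        1.32070166e+00, -6.65711663e-02]), 'joint_vel': array([ 0.00165413,  0.00087433, -0.00393806, -0.00091392, -0.00137348,
        0.00085062]), 'tau': array([ 2.17876482e-04, -5.32649946e+01, -3.53277898e+01,  7.08684535e-02,
        2.35891604e-02, -3.04043715e-05]), 'ee_pos': array([0.15022785, 0.52884368, 0.20495204]), 'eef_rot': array([-3.14057092e+00, -8.87930494e-05,  2.86474795e+00]), 'force': array([0.63944146, 0.23251406, 0.23868215]), 'moment': array([ 0.02955779, -0.0104375 , -0.01336487]), 'grip_force': 0.0, 'grip_width': 0.09397978917017735}
```

View pics/top0.png

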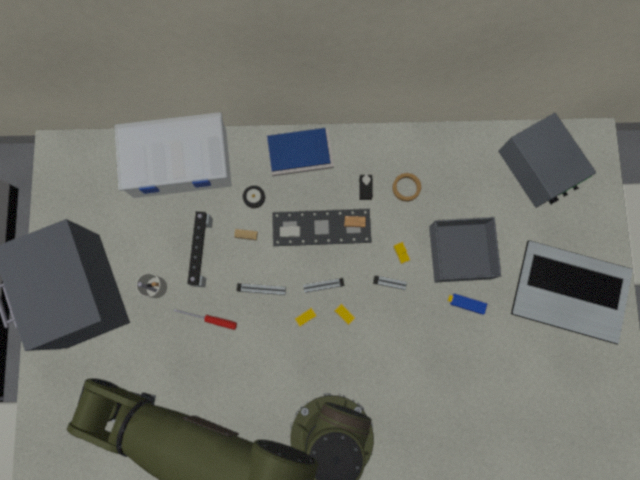

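View pics/scene0.png

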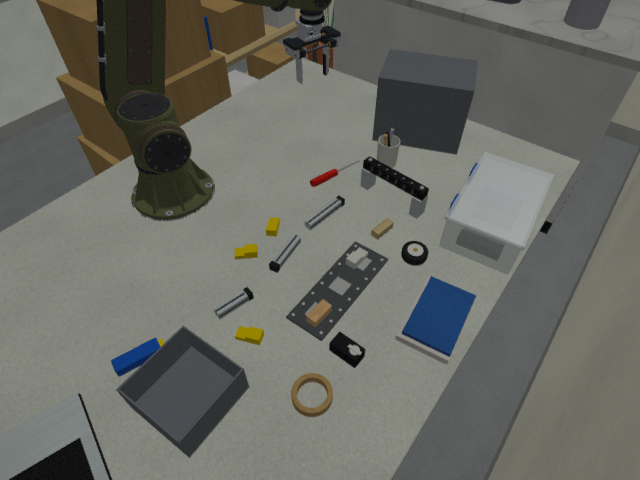

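```bash
cat >> h.py <<'E'
from scipy.spatial.transform import Rotation as Ro
_cam=cam
def cam(n):
    c=_cam(n); c['rotation']=Ro.from_euler('xyz',c['rotation']).as_matrix(); return c
E
python3 - <<'E'
from h import *
c=cam('top'); s=cam('scene')
a=cv2.resize(c['pixels'][180:335,180:440],None,fx=3,fy=3,interpolation=cv2.INTER_CUBIC)
b=cv2.resize(s['pixels'][150:355,205:445],None,fx=2.9,fy=2.9,interpolation=cv2.INTER_CUBIC)
cv2.imwrite('pics/tc.png',a[:,:,::-1]); cv2.imwrite('pics/sc.png',b[:,:,::-1])
print(a.shape,b.shape)
print('base',proj(c,[0,0,0]),proj(s,[0,0,0]),'tcp',proj(s,[.15,.529,.205]))
for n,u,v,z in [('plateTL',273,212,.008),('plateBR',371,242,.008),('binTL',431,220,.09),('binBR',500,278,.09),('brT',200,212,.1),('brB',193,286,.1),
 ('L1',237,287,.012),('L2',286,291,.012),('M1',304,287,.012),('M2',343,282,.012),('S1',374,280,.012),('S2',407,286,.012)]:
    print(n,np.round(ray(c,u,v,z),3))
E
```

```text
(465, 780, 3) (594, 696, 3)
base [331.59959226 437.97267844] [173.41335049 190.93130996] tcp [312.55741592  77.89036463]
plateTL [0.69  0.168 0.008]
plateBR [ 0.587 -0.139  0.008]
binTL [ 0.636 -0.313  0.09 ]
binBR [ 0.457 -0.505  0.09 ]
brT [0.673 0.381 0.1  ]
brB [0.451 0.399 0.1  ]
L1 [0.454 0.281 0.012]
L2 [0.438 0.13  0.012]
M1 [0.449 0.074 0.012]
M2 [ 0.463 -0.047  0.012]
S1 [ 0.467 -0.143  0.012]
S2 [ 0.446 -0.244  0.012]
```

View pics/tc.png

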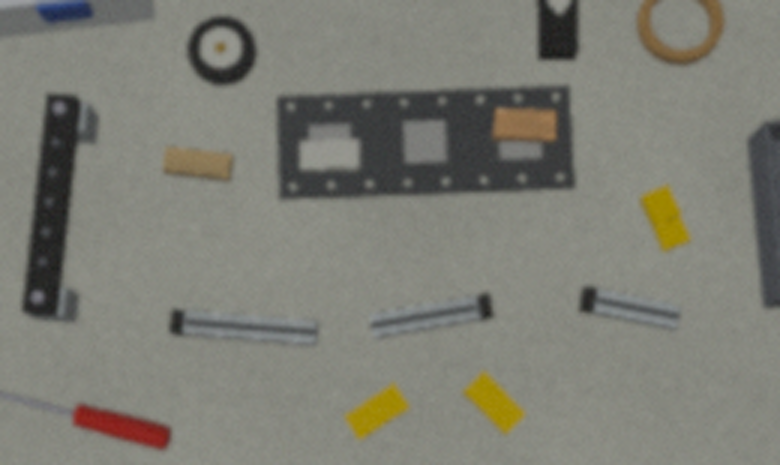

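View pics/sc.png

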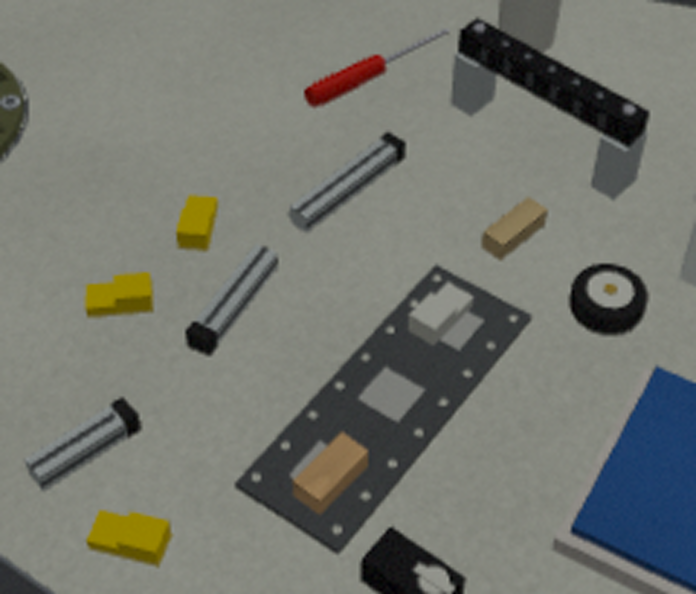

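```bash
cat >> h.py <<'E'
def rect(c,mask,roi,z):
    x0,y0,x1,y1=roi; m=np.zeros(mask.shape,np.uint8); m[y0:y1,x0:x1]=mask[y0:y1,x0:x1]
    cs,_=cv2.findContours(m,cv2.RETR_EXTERNAL,cv2.CHAIN_APPROX_NONE); k=max(cs,key=cv2.contourArea)
    pts=np.array([ray(c,u,v,z)[:2] for u,v in k[:,0]])*1000
    (cx,cy),(w,h),a=cv2.minAreaRect(pts.astype(np.float32))
    if w<h: w,h,a=h,w,a+90
    return np.array([cx,cy,w,h,(a+90)%180-90])   # mm, deg of long side
def masks(c):
    im=cv2.cvtColor(c['pixels'],cv2.COLOR_RGB2HSV).astype(int); H,S,V=im[...,0],im[...,1],im[...,2]
    rgb=c['pixels'].astype(int)
    return dict(wood=((S>70)&(H>5)&(H<22)&(V>110)), dark=(V<75), V=V,S=S,
      diff=np.abs(rgb-np.median(rgb[250:330,200:430].reshape(-1,3),0)).max(2)>22)
E
python3 - <<'E'
from h import *
c=cam('top'); m=masks(c); u=lambda k:(m[k]*1).astype(np.uint8)
np.set_printoptions(suppress=True,precision=1)
def t(n,*a):
    try: print(n,rect(c,*a))
    except Exception as e: print(n,'fail',e)
t('block',u('wood'),(340,210,372,235),.02)
t('bar',u('wood'),(228,222,265,246),.012)
V=m['V']; print('V step/pad/plate',V[231,290],V[224,290],V[227,322],V[227,340],'bg',V[260,300])
t('step',((V>V[231,290]-25)*1).astype(np.uint8),(276,217,306,240),.02)
t('padM',((V>100)*1).astype(np.uint8),(306,215,336,239),.008)
t('plate',((V<100)*1).astype(np.uint8),(265,205,378,248),.008)
for n,r in (('L',(230,278,292,302)),('M',(298,274,350,296)),('S',(368,270,412,294))):
    k=cv2.morphologyEx(u('diff'),cv2.MORPH_CLOSE,np.ones((5,5))); t(n,k,r,.012); t(n+'foot',u('dark'),r,.012)
t('bridge',u('dark'),(184,205,210,292),.1)
print('binrim',ray(c,431,220,.09),ray(c,492,218,.09),ray(c,500,278,.09),ray(c,434,282,.09))
E
```

```text
block [653.  -88.3  59.6  31.9  87.9]
bar [620.  254.8  68.8  25.5  82. ]
V step/pad/plate 149 125 124 58 bg 139
step [631.5 117.5  56.6  38.3  88.8]
padM [639.8  15.4  41.8  41.   -1.2]
plate [638.2  16.3 309.8 110.5 -89.1]
L [447.6 208.7 152.9  25.5  85. ]
Lfoot [453.4 276.6  18.7   9.3   0.1]
M [450.8  10.9 124.6  28.5 -76.3]
Mfoot [464.2 -42.4  21.7   9.3  -1.7]
S [ 459.9 -190.1  104.1   29.8   78.5]
Sfoot [ 468.2 -149.2   21.9   12.4   -2.3]
bridge [564.1 387.8 221.   35.9  -6.1]
binrim [ 0.6 -0.3  0.1] [ 0.6 -0.5  0.1] [ 0.5 -0.5  0.1] [ 0.4 -0.3  0.1]
```

carry_out(plan=[[[0, 0, 0, 0, 0, 0.12, 80], [0, 0, 0, 0, 0, 0.12, 80], [0, 0, 0, 0, 0, 0.12, 80], [0, 0, 0, 0, 0, 0.12, 80], [0, 0, 0, 0, 0, 0.12, 80], [0, 0, 0, 0, 0, 0.12, 80], [0, 0, 0, 0, 0, 0.12, 80], [0, 0, 0, 0, 0, 0.12, 80], [0, 0, 0, 0, 0, 0.12, 80], [0, 0, 0, 0, 0, 0.12, 80], [0, 0, 0, 0, 0, 0.12, 80], [0, 0, 0, 0, 0, 0.12, 80], [-14, 34, 0, 0, 0, 0, 80], [-14, 34, 0, 0, 0, 0, 80], [-14, 34, 0, 0, 0, 0, 80], [-14, 34, 0, 0, 0, 0, 80], [-14, 34, 0, 0, 0, 0, 80], [-14, 34, 0, 0, 0, 0, 80], [-14, 34, 0, 0, 0, 0, 80], [-14, 34, 0, 0, 0, 0, 80]]], squeeze=30)

```text
time_s: 1.92
ee_pos: [0.4045, 0.3774, 0.2055]
eef_rot: [3.142, -0.0, 1.425]
force: [0.4, 0.3, -0.1]
grip_width: 0.0802
grip_force: 0.0
```

carry_out(plan=[[[-14, 34, 0, 0, 0, 0, 80], [-14, 34, 0, 0, 0, 0, 80], [-14, 34, 0, 0, 0, 0, 80], [-14, 34, 0, 0, 0, 0, 80], [-14, 34, 0, 0, 0, 0, 80], [-14, 34, 0, 0, 0, 0, 80], [-8, 27, 0, 0, 0, 0, 80], [0, 0, 35, 0, 0, 0, 80], [0, 0, 35, 0, 0, 0, 80], [0, 0, 35, 0, 0, 0, 80], [0, 0, 35, 0, 0, 0, 80], [0, 0, 0, 0, 0, 0, 80], [0, 0, 0, 0, 0, 0, 80]]])

```text
time_s: 3.0
ee_pos: [0.6177, 0.2538, 0.0647]
eef_rot: [-3.139, 0.001, 1.425]
force: [0.6, 0.3, 1.0]
grip_width: 0.0801
grip_force: 0.0
```

```bash
cat >> h.py <<'E'
def leg(x,y,z,yaw=None):
    "mm, deg: tool-frame shift (mm) from the present pose, then the turn about tool z (rad)"
    o=telemetry.get_obs(); R=Ro.from_euler('xyz',o['eef_rot'])
    d=R.inv().apply(np.array([x,y,z])-o['ee_pos']*1000); psi=np.degrees(o['eef_rot'][2])
    t=0 if yaw is None else np.radians((psi-yaw+180)%360-180)
    print('from',np.round(o['ee_pos']*1000,1),np.round(np.degrees(o['eef_rot']),1),'shift',np.round(d,1),'turn',round(t,3),'grip',round(o['grip_width']*1000,1),round(o['grip_force'],1),'t',o['time_s'])
E
python3 -c "
from h import *
leg(620,254.8,4,82)"
```

```text
from [617.7 253.8  64.7] [-1.799e+02  1.000e-01  8.160e+01] shift [ 1.4  2.3 60.7] turn -0.006 grip 80.1 0.0 t 3.0
```

carry_out(plan=[[[1, 2, 31, 0, 0, 0, 80], [0, 0, 30, 0, 0, 0, 80], [0, 0, 0, 0, 0, 0, 80], [0, 0, 0, 0, 0, 0, 15], [0, 0, 0, 0, 0, 0, 15], [0, 0, 0, 0, 0, 0, 15], [0, 0, 0, 0, 0, 0, 15], [0, 0, 0, 0, 0, 0, 15], [0, 0, -36, 0, 0, 0, 15], [0, 0, -36, 0, 0, 0, 15], [0, 0, -36, 0, 0, 0, 15], [0, 0, -36, 0, 0, 0, 15]]])

```text
time_s: 4.0
ee_pos: [0.6202, 0.2547, 0.1509]
eef_rot: [3.141, -0.0, 1.425]
force: [-0.4, -0.1, -0.4]
grip_width: 0.0237
grip_force: 0.0
```

carry_out(plan=[[[-37, 1.4, 0, 0, 0, 0, 15], [-37, 1.4, 0, 0, 0, 0, 15], [-37, 1.4, 0, 0, 0, 0, 15], [-37, 1.4, 0, 0, 0, 0, 15], [-37, 1.4, 0, 0, 0, 0, 15], [-37, 1.4, 0, 0, 0, 0, 15], [-37, 1.4, 0, 0, 0, 0, 15], [-37, 1.4, 0, 0, 0, 0, 15], [-37, 1.4, 0, 0, 0, 0, 15], [-37, 1.4, 0, 0, 0, 0, 15], [-37, 1.4, 0, 0, 0, 0, 15], [-37, 1.4, 0, 0, 0, 0, 15], [-37, 1.4, 0, 0, 0, 0, 15], [-37, 1.4, 0, 0, 0, 0, 15], [-37, 1.4, 0, 0, 0, 0, 15], [-37, 1.4, 0, 0, 0, 0, 15], [-37, 1.4, 0, 0, 0, 0, 15], [-37, 1.4, 0, 0, 0, 0, 15], [0, 0, 0, 0, 0, 0, 15]]])

```text
time_s: 5.58
ee_pos: [0.5464, -0.4136, 0.1485]
eef_rot: [3.141, 0.001, 1.42]
force: [-0.2, 0.1, -0.4]
grip_width: 0.0153
grip_force: 0.0
```

```bash
cat >> h.py <<'E'
def look(k):
    np.set_printoptions(suppress=True,precision=1)
    c=cam('top'); m=masks(c); w=(m['wood']*1).astype(np.uint8)
    rois=dict(bar=((215,210,270,260),.012,w),block=((335,205,378,245),.02,w),step=((276,217,306,240),.02,((m['V']>136)*1).astype(np.uint8)))
    for n in k:
        try: print(n,rect(c,rois[n][2],rois[n][0],rois[n][1]))
        except Exception as e: print(n,'none')
    return c
E
python3 -c "
from h import *
look(['bar','block','step']);leg(620,255,70)"
```

```text
bar [619.9 255.2  67.9  25.4  82. ]
block [652.7 -88.3  66.1  32.1  88.8]
step [631.5 116.   59.6  38.3  88.8]
from [ 547.2 -410.8  148.4] [180.    0.   81.4] shift [669.2 -27.4  78.2] turn 0 grip 14.6 0.0 t 5.6333
```

carry_out(plan=[[[33.5, 5.6, 0, 0, 0, 0, 60], [33.5, 5.6, 0, 0, 0, 0, 60], [33.5, 5.6, 0, 0, 0, 0, 60], [33.5, 5.6, 0, 0, 0, 0, 60], [33.5, 5.6, 0, 0, 0, 0, 60], [33.5, 5.6, 0, 0, 0, 0, 60], [33.5, 5.6, 0, 0, 0, 0, 60], [33.5, 5.6, 0, 0, 0, 0, 60], [33.5, 5.6, 0, 0, 0, 0, 60], [33.5, 5.6, 0, 0, 0, 0, 60], [0, 0, 34, 0, 0, -0.115, 60], [0, 0, 34, 0, 0, 0, 60], [0, 0, 34, 0, 0, 0, 60], [0, 0, 34, 0, 0, 0, 60], [0, 0, 0, 0, 0, 0, 20], [0, 0, 0, 0, 0, 0, 20], [0, 0, 0, 0, 0, 0, 20], [0, 0, 0, 0, 0, 0, 20], [0, 0, 0, 0, 0, 0, 20], [0, 0, 0, 0, 0, 0, 20]]])

```text
time_s: 7.3
ee_pos: [0.6527, -0.0843, 0.0131]
eef_rot: [3.141, -0.0, 1.54]
force: [-1.0, 3.2, 3.8]
grip_width: 0.03
grip_force: 30.0
```

carry_out(plan=[[[0, 0, -36, 0, 0, 0, 20], [0, 0, -36, 0, 0, 0, 20], [0, 0, -36, 0, 0, 0, 20], [0, 0, -36, 0, 0, 0, 20], [-33, -9.6, 0, 0, 0, 0, 20], [-33, -9.6, 0, 0, 0, 0, 20], [-33, -9.6, 0, 0, 0, 0, 20], [-33, -9.6, 0, 0, 0, 0, 20], [-33, -9.6, 0, 0, 0, 0, 20], [-33, -9.6, 0, 0, 0, 0, 20], [-33, -9.6, 0, 0, 0, 0, 20], [-33, -9.6, 0, 0, 0, 0, 20], [-33, -9.6, 0, 0, 0, 0, 20], [-33, -9.6, 0, 0, 0, 0, 20], [0, 0, 33, 0, 0, 0, 20], [0, 0, 33, 0, 0, 0, 20], [0, 0, 33, 0, 0, 0, 20], [0, 0, 0, 0, 0, 0, 20]]])

```text
time_s: 8.8
ee_pos: [0.5436, -0.4095, 0.0504]
eef_rot: [-3.134, -0.006, 1.539]
force: [-0.7, 0.5, -2.5]
grip_width: 0.0298
grip_force: 30.0
```

carry_out(plan=[[[0, 0, 0, 0, 0, 0, 60], [0, 0, 0, 0, 0, 0, 60], [0, 0, 0, 0, 0, 0, 60], [0, 0, 0, 0, 0, 0, 60], [0, 0, -34, 0, 0, 0, 60], [0, 0, -34, 0, 0, 0, 60], [0, 0, -34, 0, 0, 0, 60], [0, 0, 0, 0, 0, 0, 60]]])

```text
time_s: 9.47
ee_pos: [0.5485, -0.413, 0.169]
eef_rot: [3.132, 0.008, 1.54]
force: [-0.1, 0.1, 0.8]
grip_width: 0.0595
grip_force: 0.0
```

Run:
```python
from h import *
c=look(['bar','block','step']); leg(625,116,12,88.5)
a=np.hstack([cv2.resize(c['pixels'][y:y+70,x:x+85],None,fx=4,fy=4,interpolation=cv2.INTER_CUBIC) for x,y in((265,195),(425,210))])
cv2.imwrite('pics/b1.png',a[:,:,::-1])
```

```text
bar [619.8 255.3  68.   25.3  81.6]
block none
step [631.5 117.5  56.6  38.3  88.8]
from [ 547.8 -412.4  165.2] [179.6   0.3  88.2] shift [531.4  59.9 150.8] turn -0.005 grip 60.0 0.0 t 9.5167
```

View pics/b1.png

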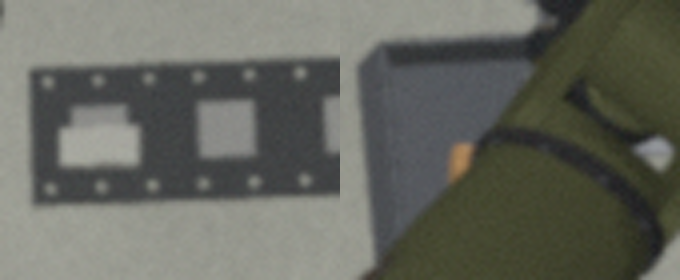

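carry_out(plan=[[[38, 4.2, 0, 0, 0, 0, 60], [38, 4.2, 0, 0, 0, 0, 60], [38, 4.2, 0, 0, 0, 0, 60], [38, 4.2, 0, 0, 0, 0, 60], [38, 4.2, 0, 0, 0, 0, 60], [38, 4.2, 0, 0, 0, 0, 60], [38, 4.2, 0, 0, 0, 0, 60], [38, 4.2, 0, 0, 0, 0, 60], [38, 4.2, 0, 0, 0, 0, 60], [38, 4.2, 0, 0, 0, 0, 60], [38, 4.2, 0, 0, 0, 0, 60], [38, 4.2, 0, 0, 0, 0, 60], [38, 4.2, 0, 0, 0, 0, 60], [38, 4.2, 0, 0, 0, 0, 60], [0, 0, 38, 0, 0, 0, 60], [0, 0, 38, 0, 0, 0, 60], [0, 0, 38, 0, 0, 0, 60], [0, 0, 30, 0, 0, 0, 60], [0, 0, 0, 0, 0, 0, 60]]])

```text
time_s: 11.1
ee_pos: [0.6197, 0.1184, 0.0105]
eef_rot: [-3.136, 0.001, 1.54]
force: [-0.5, -0.2, 0.3]
grip_width: 0.0596
grip_force: 0.0
```

carry_out(plan=[[[0, 0, 7, 0, 0, 0, 60], [0, 0, 0, 0, 0, 0, 20], [0, 0, 0, 0, 0, 0, 20], [0, 0, 0, 0, 0, 0, 20], [0, 0, 0, 0, 0, 0, 20], [0, 0, 0, 0, 0, 0, 20], [0, 0, 0, 0, 0, 0, 20]]])

```text
time_s: 11.68
ee_pos: [0.6217, 0.1185, 0.0086]
eef_rot: [3.141, -0.0, 1.54]
force: [-0.8, -0.3, 1.9]
grip_width: 0.0295
grip_force: 30.0
```

carry_out(plan=[[[0, 0, -38, 0, 0, 0, 20], [0, 0, -38, 0, 0, 0, 20], [0, 0, -38, 0, 0, 0, 20], [0, 0, -38, 0, 0, 0, 20], [-37.7, -2.2, 0, 0, 0, 0, 20], [-37.7, -2.2, 0, 0, 0, 0, 20], [-37.7, -2.2, 0, 0, 0, 0, 20], [-37.7, -2.2, 0, 0, 0, 0, 20], [-37.7, -2.2, 0, 0, 0, 0, 20], [-37.7, -2.2, 0, 0, 0, 0, 20], [-37.7, -2.2, 0, 0, 0, 0, 20], [-37.7, -2.2, 0, 0, 0, 0, 20], [-37.7, -2.2, 0, 0, 0, 0, 20], [-37.7, -2.2, 0, 0, 0, 0, 20], [-37.7, -2.2, 0, 0, 0, 0, 20], [-37.7, -2.2, 0, 0, 0, 0, 20], [-37.7, -2.2, 0, 0, 0, 0, 20], [-37.7, -2.2, 0, 0, 0, 0, 20], [0, 0, 0, 0, 0, 0, 20]]])

```text
time_s: 13.27
ee_pos: [0.5722, -0.4141, 0.1595]
eef_rot: [-3.141, 0.001, 1.535]
force: [-0.4, 0.3, 0.3]
grip_width: 0.03
grip_force: 30.0
```

carry_out(plan=[[[0, 0, 30, 0, 0, 0, 20], [0, 0, 30, 0, 0, 0, 20], [0, 0, 28, 0, 0, 0, 20], [0, 0, 0, 0, 0, 0, 20], [0, 0, 0, 0, 0, 0, 60], [0, 0, 0, 0, 0, 0, 60], [0, 0, 0, 0, 0, 0, 60], [0, 0, 0, 0, 0, 0, 60], [0, 0, -34, 0, 0, 0, 60], [0, 0, -34, 0, 0, 0, 60], [0, 0, -34, 0, 0, 0, 60], [0, 0, 0, 0, 0, 0, 60]]])

```text
time_s: 14.27
ee_pos: [0.5764, -0.4095, 0.184]
eef_rot: [3.132, 0.007, 1.54]
force: [-0.3, 0.1, 1.3]
grip_width: 0.0596
grip_force: 0.0
```

Run:
```python
from h import *
c=look(['bar','block','step']); leg(620,255,4,82)
```

```text
bar [619.6 255.1  68.3  25.   82.4]
block none
step [634.7 115.9  34.7  32.   88.8]
from [ 575.8 -409.   180.2] [179.6   0.3  88.2] shift [666.   22.4 172.9] turn 0.109 grip 59.6 0.0 t 14.3167
```

Step's gone from the plate. Now the bar again.

carry_out(plan=[[[37, 1.3, 0, 0, 0, 0, 60], [37, 1.3, 0, 0, 0, 0, 60], [37, 1.3, 0, 0, 0, 0, 60], [37, 1.3, 0, 0, 0, 0, 60], [37, 1.3, 0, 0, 0, 0, 60], [37, 1.3, 0, 0, 0, 0, 60], [37, 1.3, 0, 0, 0, 0, 60], [37, 1.3, 0, 0, 0, 0, 60], [37, 1.3, 0, 0, 0, 0, 60], [37, 1.3, 0, 0, 0, 0, 60], [37, 1.3, 0, 0, 0, 0, 60], [37, 1.3, 0, 0, 0, 0, 60], [37, 1.3, 0, 0, 0, 0, 60], [37, 1.3, 0, 0, 0, 0, 60], [37, 1.3, 0, 0, 0, 0, 60], [37, 1.3, 0, 0, 0, 0, 60], [37, 1.3, 0, 0, 0, 0, 60], [37, 1.3, 0, 0, 0, 0.11, 60], [0, 0, 37, 0, 0, 0, 60], [0, 0, 37, 0, 0, 0, 60]]])

```text
time_s: 15.98
ee_pos: [0.6188, 0.2594, 0.1007]
eef_rot: [3.138, -0.002, 1.432]
force: [0.4, -0.3, -1.4]
grip_width: 0.06
grip_force: 0.0
```

carry_out(plan=[[[0, 0, 37, 0, 0, 0, 60], [0, 0, 37, 0, 0, 0, 60], [0, 0, 24, 0, 0, 0, 60], [0, 0, 0, 0, 0, 0, 60], [0, 0, 0, 0, 0, 0, 15], [0, 0, 0, 0, 0, 0, 15], [0, 0, 0, 0, 0, 0, 15], [0, 0, 0, 0, 0, 0, 15], [0, 0, 0, 0, 0, 0, 15], [0, 0, 0, 0, 0, 0, 15], [0, 0, 0, 0, 0, 0, 15]]])

```text
time_s: 16.9
ee_pos: [0.6185, 0.2569, 0.0025]
eef_rot: [-3.142, 0.0, 1.43]
force: [-0.8, 0.1, 0.2]
grip_width: 0.0258
grip_force: 30.0
```

carry_out(plan=[[[0, 0, -38, 0, 0, 0, 15], [0, 0, -38, 0, 0, 0, 15], [0, 0, -38, 0, 0, 0, 15], [0, 0, -38, 0, 0, 0, 15], [-37.3, 0.3, 0, 0, 0, 0, 15], [-37.3, 0.3, 0, 0, 0, 0, 15], [-37.3, 0.3, 0, 0, 0, 0, 15], [-37.3, 0.3, 0, 0, 0, 0, 15], [-37.3, 0.3, 0, 0, 0, 0, 15], [-37.3, 0.3, 0, 0, 0, 0, 15], [-37.3, 0.3, 0, 0, 0, 0, 15], [-37.3, 0.3, 0, 0, 0, 0, 15], [-37.3, 0.3, 0, 0, 0, 0, 15], [-37.3, 0.3, 0, 0, 0, 0, 15], [-37.3, 0.3, 0, 0, 0, 0, 15], [-37.3, 0.3, 0, 0, 0, 0, 15], [-37.3, 0.3, 0, 0, 0, 0, 15], [-37.3, 0.3, 0, 0, 0, 0, 15], [-37.3, 0.3, 0, 0, 0, 0, 15], [-37.3, 0.3, 0, 0, 0, 0, 15]]])

```text
time_s: 18.57
ee_pos: [0.5388, -0.3365, 0.1546]
eef_rot: [3.141, 0.0, 1.43]
force: [1.2, -0.2, -0.2]
grip_width: 0.0259
grip_force: 30.0
```

carry_out(plan=[[[-37.3, 0.3, 0, 0, 0, 0, 15], [-37.3, 0.3, 0, 0, 0, 0, 15], [0, 0, 30, 0, 0, 0, 15], [0, 0, 30, 0, 0, 0, 15], [0, 0, 26, 0, 0, 0, 15], [0, 0, 0, 0, 0, 0, 15], [0, 0, 0, 0, 0, 0, 50], [0, 0, 0, 0, 0, 0, 50], [0, 0, 0, 0, 0, 0, 50], [0, 0, 0, 0, 0, 0, 50], [0, 0, -34, 0, 0, 0, 50], [0, 0, -34, 0, 0, 0, 50], [0, 0, -34, 0, 0, 0, 50], [38, 0, 0, 0, 0, 0, 50], [38, 0, 0, 0, 0, 0, 50], [38, 0, 0, 0, 0, 0, 50], [38, 0, 0, 0, 0, 0, 50], [38, 0, 0, 0, 0, 0, 50], [38, 0, 0, 0, 0, 0, 50], [38, 0, 0, 0, 0, 0, 50]]])

```text
time_s: 20.23
ee_pos: [0.5671, -0.1435, 0.1718]
eef_rot: [3.14, 0.0, 1.43]
force: [1.6, 0.3, 0.2]
grip_width: 0.0497
grip_force: 0.0
```

Run:
```python
from h import *
c=look(['bar','block','step']); m=masks(c)
np.set_printoptions(suppress=True,precision=1)
k=cv2.morphologyEx((m['diff']*1).astype(np.uint8),cv2.MORPH_CLOSE,np.ones((5,5)))
for n,r in (('L',(230,278,292,302)),('M',(298,274,350,296)),('S',(368,270,412,294))): print(n,rect(c,k,r,.012))
s=cam('scene')
a=np.hstack([cv2.resize(i[y:y+130,x:x+130],None,fx=3,fy=3,interpolation=cv2.INTER_CUBIC) for i,x,y in((c['pixels'],400,180),(s['pixels'],118,325))])
cv2.imwrite('pics/b2.png',a[:,:,::-1]); leg(447,209,4,85)
```

```text
bar none
block none
step [625.1 116.1  28.3  12.8  88.8]
L [446.6 208.7 153.3  25.7  84.1]
M [455.9   4.  139.5  65.   88.9]
S [ 461.5 -183.1  118.9   71.3   88.8]
from [ 567.8 -140.7  171.9] [179.9  -0.   82.2] shift [ 330.  -167.5  167.7] turn -0.049 grip 49.9 0.0 t 20.3333
```

View pics/b2.png

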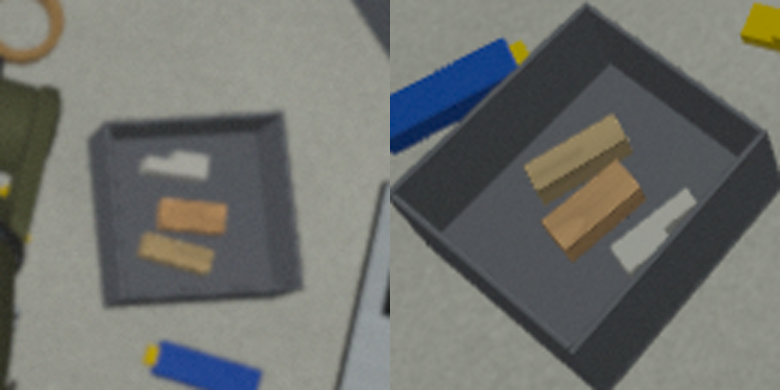

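carry_out(plan=[[[30.2, -18.3, 0, 0, 0, 0, 50], [30.2, -18.3, 0, 0, 0, 0, 50], [30.2, -18.3, 0, 0, 0, 0, 50], [30.2, -18.3, 0, 0, 0, 0, 50], [30.2, -18.3, 0, 0, 0, 0, 50], [30.2, -18.3, 0, 0, 0, 0, 50], [30.2, -18.3, 0, 0, 0, 0, 50], [30.2, -18.3, 0, 0, 0, 0, 50], [30.2, -18.3, 0, 0, 0, -0.04, 50], [0, 0, 35, 0, 0, 0, 50], [0, 0, 35, 0, 0, 0, 50], [0, 0, 30, 0, 0, 0, 50], [0, 0, 30, 0, 0, 0, 50], [0, 0, 0, 0, 0, 0, 50], [0, 0, 0, 0, 0, 0, 50]]])

```text
time_s: 21.58
ee_pos: [0.4421, 0.1467, 0.0409]
eef_rot: [-3.141, 0.0, 1.469]
force: [-0.2, 0.1, -0.1]
grip_width: 0.05
grip_force: 0.0
```

Run:
```python
from h import *
leg(441.4,151.3,2,84.5)
```

```text
from [442.1 146.7  40.9] [-179.9    0.    84.2] shift [ 4.5 -1.2 38.9] turn -0.005 grip 50.0 0.0 t 21.5833
```

carry_out(plan=[[[4.5, -1, 20, 0, 0, 0, 50], [0, 0, 19, 0, 0, 0, 50], [0, 0, 0, 0, 0, 0, 50], [0, 0, 0, 0, 0, 0, 15], [0, 0, 0, 0, 0, 0, 15], [0, 0, 0, 0, 0, 0, 15], [0, 0, 0, 0, 0, 0, 15], [0, 0, 0, 0, 0, 0, 15], [0, 0, 0, 0, 0, 0, 15], [0, 0, -10, 0, 0, 0, 15], [0, 0, -15, 0, 0, 0, 15], [0, 0, 0, 0, 0, 0, 15]]])

```text
time_s: 22.58
ee_pos: [0.4427, 0.1519, 0.029]
eef_rot: [3.138, -0.001, 1.47]
force: [1.3, -0.5, -0.2]
grip_width: 0.0236
grip_force: 29.9
```

Run:
```python
from h import *
f=np.array([.096,.995]); P=np.array([562,376])-100*f; leg(*P,35,84.5)
c=cam('top'); m=masks(c); np.set_printoptions(suppress=True,precision=1)
k=(m['diff']*1).astype(np.uint8); d=(m['dark']*1).astype(np.uint8)
print(rect(c,d,(225,278,250,302),.037))
```

```text
from [442.7 151.9  29. ] [ 1.798e+02 -1.000e-01  8.420e+01] shift [135.   96.6  -5.5] turn -0.005 grip 23.6 29.9 t 22.5833
[455.8 276.3  21.5   9.2   0.1]
```

carry_out(plan=[[[0, 32, 0, 0, 0, 0, 15], [0, 32, 0, 0, 0, 0, 15], [0, 32.5, 0, 0, 0, 0, 15], [34, 0, 0, 0, 0, 0, 15], [34, 0, 0, 0, 0, 0, 15], [34, 0, 0, 0, 0, 0, 15], [33, 0, 0, 0, 0, 0, 15], [0, 0, 0, 0, 0, 0, 15], [0, 0, -10, 0, 0, 0, 15], [0, 0, -10, 0, 0, 0, 15], [0.5, 0, -8, 0, 0, 0, 15], [1, 0, -8, 0, 0, 0, 15], [2, 0, -8, 0, 0, 0, 15], [3, 0, -8, 0, 0, 0, 15], [3.5, 0, -7.5, 0, 0, 0, 15], [3.5, 0, -7.5, 0, 0, 0, 15], [5, 0, -6.5, 0, 0, 0, 15], [5, 0, -6.5, 0, 0, 0, 15], [0, 0, 0, 0, 0, 0, 15], [0, 0, 0, 0, 0, 0, 15]]])

```text
time_s: 24.3
ee_pos: [0.5536, 0.3003, 0.1068]
eef_rot: [3.141, -0.001, 1.47]
force: [-0.1, -0.8, -1.2]
grip_width: 0.0236
grip_force: 30.0
```

Run:
```python
from h import *
s=cam('scene'); cv2.imwrite('pics/s1.png',cv2.resize(s['pixels'][120:270,290:470],None,fx=4,fy=4,interpolation=cv2.INTER_CUBIC)[:,:,::-1])
o=telemetry.get_obs(); print(o['ee_pos'],o['force'],o['moment'],o['grip_width'])
```

```text
[0.55350735 0.30007538 0.10649197] [ 0.65035139 -0.16177472 -0.3507789 ] [-0.10343151  0.11142786  0.03812043] 0.023958511957781033
```

View pics/s1.png

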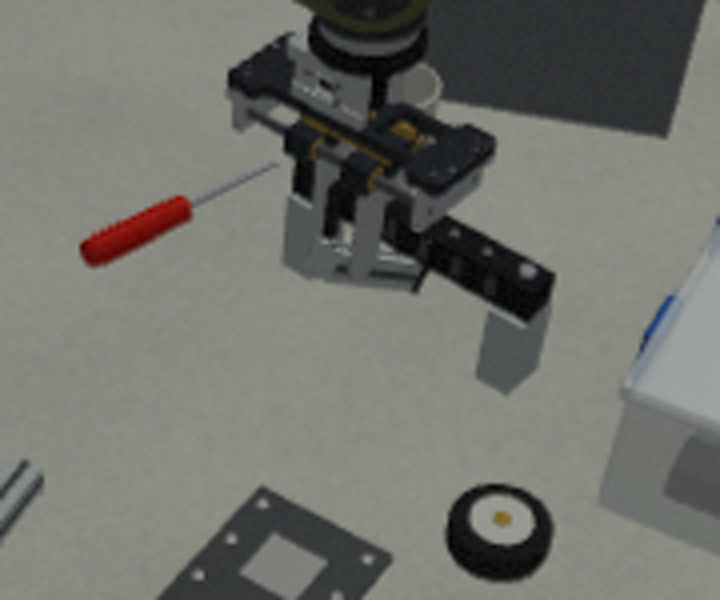

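carry_out(plan=[[[4, 0, -4, 0, 0, 0, 15], [4, 0, -3.5, 0, 0, 0, 15], [4, 0, -3, 0, 0, 0, 15], [4, 0, -3, 0, 0, 0, 15], [4, 0, -3, 0, 0, 0, 15], [4, 0, -2.5, 0, 0, 0, 15]]])

```text
time_s: 24.85
ee_pos: [0.556, 0.3238, 0.1258]
eef_rot: [3.142, 0.0, 1.47]
force: [-1.4, -4.6, -0.5]
grip_width: 0.0238
grip_force: 30.0
```

carry_out(plan=[[[4, 0, -2, 0, 0, 0, 15], [4, 0, -1.5, 0, 0, 0, 15], [4, 0, -1, 0, 0, 0, 15], [4, 0, -1, 0, 0, 0, 15], [4, 0, -1, 0, 0, 0, 15]]])

```text
time_s: 25.27
ee_pos: [0.558, 0.3437, 0.132]
eef_rot: [3.142, 0.0, 1.47]
force: [-1.2, -3.7, -0.9]
grip_width: 0.0237
grip_force: 30.0
```

Run:
```python
from h import *
s=cam('scene'); cv2.imwrite('pics/s2.png',cv2.resize(s['pixels'][140:240,340:440],None,fx=5,fy=5,interpolation=cv2.INTER_CUBIC)[:,:,::-1])
o=telemetry.get_obs(); print(o['ee_pos'],o['force'],o['moment'],o['grip_width'])
```

```text
[0.55798624 0.34432455 0.13218741] [ 1.02524316 -3.12201976 -1.63281574] [-1.02126066  0.03200326 -0.03146691] 0.0238004736094749
```

View pics/s2.png

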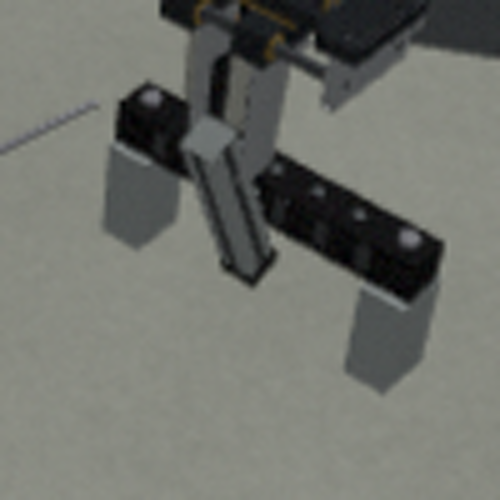

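carry_out(plan=[[[4, 0, -1, 0, 0, 0, 15], [4, 0, 0, 0, 0, 0, 15], [4, 0, 0, 0, 0, 0, 15], [4, 0, 0, 0, 0, 0, 15], [3, 0, 0, 0, 0, 0, 15], [2, 0, 0, 0, 0, 0, 15], [0, 0, 0, 0, 0, 0, 15]]])

```text
time_s: 25.9
ee_pos: [0.56, 0.3646, 0.1329]
eef_rot: [3.142, -0.0, 1.47]
force: [-0.7, -4.0, 0.1]
grip_width: 0.0236
grip_force: 30.0
```

carry_out(plan=[[[-10, 0, -10, 0, 0, 0, 15], [-25, 0, -20, 0, 0, 0, 15], [-30, 0, -25, 0, 0, 0, 15], [-35, 0, 0, 0, 0, 0, 15], [-35, 0, 0, 0, 0, 0, 15], [-35, 0, 0, 0, 0, 0, 15], [-35, 0, 0, 0, 0, 0, 15], [0, 0, 0, 0, 0, 0, 15], [0, 0, 0, 0, 0, 0, 15]]])

```text
time_s: 26.65
ee_pos: [0.5395, 0.1588, 0.1892]
eef_rot: [3.14, -0.001, 1.467]
force: [0.4, 1.3, -1.6]
grip_width: 0.0233
grip_force: 30.0
```

Run:
```python
from h import *
s=cam('scene'); save(s,'s3f.png'); o=telemetry.get_obs(); p=o['ee_pos']; print(p*1000,o['force'])
q=proj(s,p); print(q); u,v=int(q[0]),int(q[1]); y0=max(0,v-60);x0=u-70
cv2.imwrite('pics/s3.png',cv2.resize(s['pixels'][y0:y0+140,x0:x0+140],None,fx=4,fy=4,interpolation=cv2.INTER_CUBIC)[:,:,::-1]); print(x0,y0)
```

```text
[539.55137879 159.97507526 188.95761376] [ 0.5127557   0.13797916 -0.98937433]
[343.40226993 188.10169671]
273 128
```

View pics/s3.png

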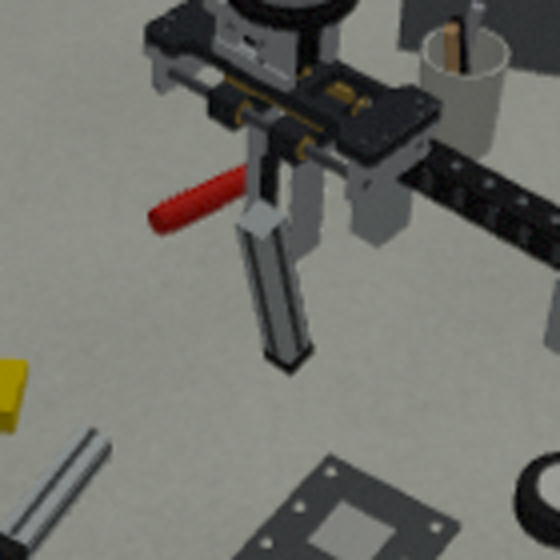

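```bash
cat >> h.py <<'E'
def onplane(c,u,v,p,n):
    a=ray(c,u,v,0); o=np.array(c['origin']); d=a-o; return o+d*np.dot(np.array(p)-o,n)/np.dot(d,n)
def tilt(top,bot,x0,y0,k):
    "post tilt in the tool's xz plane from crop pixels of its end faces' centres"
    s=cam('scene'); o=telemetry.get_obs(); R=Ro.from_euler('xyz',o['eef_rot']).as_matrix()
    A,B=[R.T@(onplane(s,x0+a/k,y0+b/k,o['ee_pos'],R[:,1])-o['ee_pos'])*1000 for a,b in(top,bot)]
    d=B-A; print('top',A.round(1),'bot',B.round(1),'len',np.linalg.norm(d).round(1),'angle from tool z toward tool x, deg',np.degrees(np.arctan2(d[0],d[2])).round(1))
E
python3 - <<'E'
from h import *
tilt((263,217),(288.5,350),273,128,4)
E
```

```text
top [-19.7   0.  -31.9] bot [ 12.1   0.  108.3] len 143.8 angle from tool z toward tool x, deg 12.8
```

carry_out(plan=[[[-7, 34, 9, 0, 0, 0, 15], [-7, 34, 9, 0, 0, 0, 15], [-7, 34, 9, 0, 0, 0, 15], [0, 0, 0, 0, -0.11, 0, 15], [0, 0, 0, 0, -0.11, 0, 15], [0, 0, 0, 0, 0, 0, 15], [0, 0, 0, 0, 0, 0, 15], [0, 0, 0, 0, 0, 0, 15]]])

```text
time_s: 27.42
ee_pos: [0.6386, 0.13, 0.1609]
eef_rot: [-3.141, 0.217, 1.471]
force: [0.1, -0.4, -1.0]
grip_width: 0.0235
grip_force: 30.0
```

```bash
cat >> h.py <<'E'
def crop(fn,dv=60,n=140,k=4):
    s=cam('scene'); q=proj(s,telemetry.get_obs()['ee_pos']); x0=int(q[0])-n//2; y0=max(0,int(q[1])-dv)
    cv2.imwrite('pics/'+fn,cv2.resize(s['pixels'][y0:y0+n,x0:x0+n],None,fx=k,fy=k,interpolation=cv2.INTER_CUBIC)[:,:,::-1]); print('crop',x0,y0,k)
    return s
def foot(dx0=-25,dx1=40,lo=5,hi=60):
    "dark foot blob in scene below the TCP -> pixels"
E
python3 - <<'E'
from h import *
s=crop('s4.png'); leg(638.6,128,141,84)
# dark blob below the TCP
q=proj(s,telemetry.get_obs()['ee_pos']); x,y=q.astype(int); V=s['pixels'][y+10:y+60,x-25:x+25].max(2); print(q)
n,l,st,ce=cv2.connectedComponentsWithStats(((V<55)*1).astype(np.uint8)); print(st[1:,:].tolist(),(ce[1:]+[x-25,y+10]).round(1).tolist())
E
```

```text
crop 298 159 4
from [638.7 129.4 161.2] [180.   12.5  84.2] shift [ 3.   0.  20.1] turn 0.004 grip 23.7 30.0 t 27.4667
[368.34613347 219.2172752 ]
[[13, 0, 14, 27, 111]] [[363.0, 244.7]]
```

View pics/s4.png

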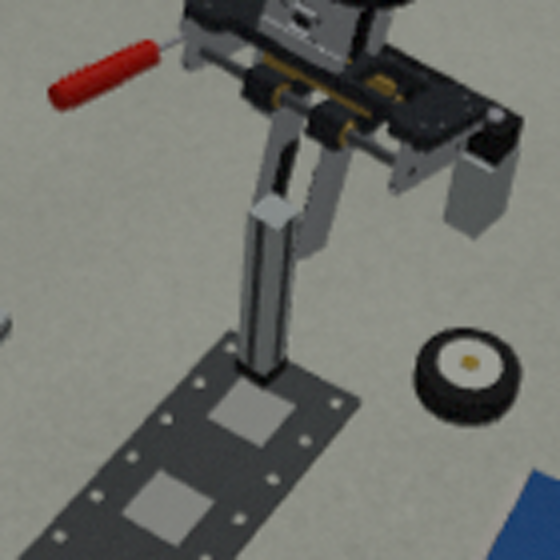

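Run:
```python
from h import *
s=cam('scene'); o=telemetry.get_obs(); p=o['ee_pos']; R=Ro.from_euler('xyz',o['eef_rot']).as_matrix()
A,B=[onplane(s,298+a/4,159+b/4,p,R[:,1])*1000 for a,b in((274,212),(263,365))]
print(A.round(1),B.round(1),np.linalg.norm(A-B).round(1),'tilt dy/dz',np.degrees(np.arctan2(B[1]-A[1],A[2]-B[2])).round(1))
# vertical reference: where would a vertical 150 post from A end
print((proj(s,(A-[0,0,150])/1000)-[298,159])*4)
```

```text
[637.6 118.2 194.5] [638.3 123.6  47.4] 147.2 tilt dy/dz 2.1
[257.45978547 372.25845283]
```

carry_out(plan=[[[0, 0, 0, 0, -0.03, 0, 15], [1, 0, 10, 0, 0, 0, 15], [1, 0, 10, 0, 0, 0, 15], [1, 0, 10, 0, 0, 0, 15], [0, 0, 0, 0, 0, 0, 15], [0, 0, 0, 0, 0, 0, 15]]])

```text
time_s: 28.02
ee_pos: [0.6379, 0.1241, 0.1302]
eef_rot: [-3.14, 0.25, 1.47]
force: [-0.2, 0.2, -0.4]
grip_width: 0.0235
grip_force: 30.0
```

carry_out(plan=[[[0.6, 0, 2.5, 0, 0, 0, 15], [0.6, 0, 2.5, 0, 0, 0, 15], [0, 0, 0, 0, 0, 0, 15]]])

```text
time_s: 28.27
ee_pos: [0.6382, 0.1245, 0.1257]
eef_rot: [-3.141, 0.25, 1.47]
force: [-0.5, -0.1, -1.8]
grip_width: 0.0236
grip_force: 30.0
```

carry_out(plan=[[[0.5, 0, 2, 0, 0, 0, 15], [0.5, 0, 2, 0, 0, 0, 15], [0, 0, 0, 0, 0, 0, 15]]])

```text
time_s: 28.52
ee_pos: [0.6382, 0.1245, 0.1214]
eef_rot: [-3.141, 0.25, 1.47]
force: [-1.7, -0.1, -1.2]
grip_width: 0.0235
grip_force: 30.0
```

carry_out(plan=[[[0.5, 0, 2, 0, 0, 0, 15], [0, 0, 0, 0, 0, 0, 15]]])

```text
time_s: 28.68
ee_pos: [0.6382, 0.1245, 0.1195]
eef_rot: [-3.141, 0.25, 1.47]
force: [-0.6, 0.0, -1.1]
grip_width: 0.0234
grip_force: 30.0
```

Run:
```python
from h import *
s=crop('s5.png',50,120,5); o=telemetry.get_obs(); print(o['ee_pos']*1000,o['force'],o['moment'])
```

```text
crop 305 181 5
[638.20384011 124.47411624 119.63113691] [-0.36171331 -0.09438958 -0.75201651] [0.11360819 0.09742555 0.03098016]
```

View pics/s5.png

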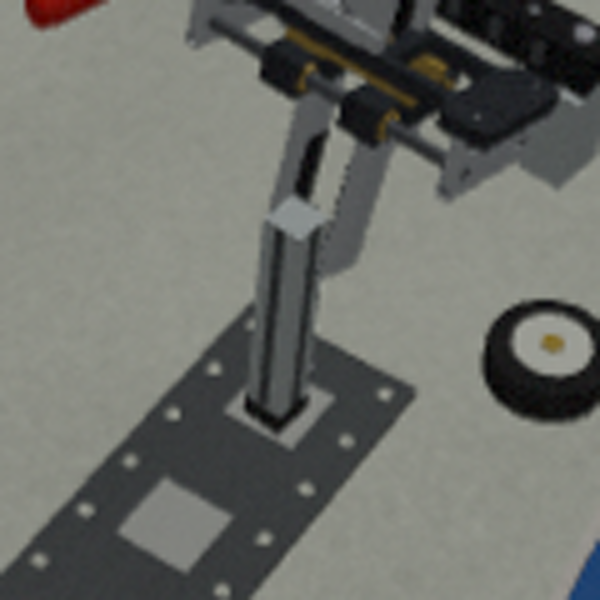

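Run:
```python
from h import *
s=cam('scene'); o=telemetry.get_obs(); p=o['ee_pos']; R=Ro.from_euler('xyz',o['eef_rot']).as_matrix()
A,B=[onplane(s,305+a/5,181+b/5,p,R[:,1])*1000 for a,b in((295,218),(277,403))]
print(A.round(1),B.round(1),np.linalg.norm(A-B).round(1),'tilt dy/dz',np.degrees(np.arctan2(B[1]-A[1],A[2]-B[2])).round(1))
q=(proj(s,[.6374,.116,.008])-[305,181])*5; print('pad',q)
```

```text
[637.1 113.2 154.4] [637.1 113.7   8.1] 146.3 tilt dy/dz 0.2
pad [279.73311443 400.72207219]
```

carry_out(plan=[[[2, 0, 1, 0, 0, 0, 15], [0.4, 0, 1.5, 0, 0, 0, 15], [0, 0, 0, 0, 0, 0, 15]]])

```text
time_s: 29.03
ee_pos: [0.6388, 0.1264, 0.1175]
eef_rot: [3.14, 0.25, 1.47]
force: [-1.1, -0.1, 3.8]
grip_width: 0.0233
grip_force: 30.0
```

carry_out(plan=[[[0.4, 0, 1.5, 0, 0, 0, 15], [0, 0, 0, 0, 0, 0, 15]]])

```text
time_s: 29.2
ee_pos: [0.6391, 0.1264, 0.1173]
eef_rot: [3.139, 0.25, 1.469]
force: [-2.2, 0.7, 13.8]
grip_width: 0.0233
grip_force: 30.0
```

carry_out(plan=[[[0, 0, -0.7, 0, 0, 0, 15], [0, 0, 0, 0, 0, 0, 50], [0, 0, 0, 0, 0, 0, 50], [0, 0, 0, 0, 0, 0, 50], [0, 0, 0, 0, 0, 0, 50], [0, 0, 0, 0, 0, 0, 50], [0, 0, -15, 0, 0, 0, 50], [0, 0, -30, 0, 0, 0, 50], [0, 0, -35, 0, 0, 0, 50], [0, 0, -30, 0, 0, 0, 50], [0, 0, 0, 0, 0.125, 0, 50], [0, 0, 0, 0, 0.125, 0, 50], [0, 0, 0, 0, 0, 0, 50]]])

```text
time_s: 30.28
ee_pos: [0.6417, 0.1515, 0.2237]
eef_rot: [3.14, -0.007, 1.467]
force: [-0.4, 0.3, -0.6]
grip_width: 0.0497
grip_force: 0.0
```

Run:
```python
from h import *
np.set_printoptions(suppress=True,precision=1)
leg(455,-3,4,104)
s=cam('scene'); c=cam('top'); m=masks(c); k=cv2.morphologyEx((m['diff']*1).astype(np.uint8),cv2.MORPH_CLOSE,np.ones((5,5)))
for n,r in (('M',(298,274,350,296)),('S',(368,270,412,294))): print(n,rect(c,k,r,.012))
# long post in scene: bright pixels above pad; top face and foot
im=s['pixels']; a=proj(s,[.6374,.116,.158]); b=proj(s,[.6374,.116,.008]); print('exp',a,b)
V=im.max(2).astype(int)
for y in range(int(a[1])-4,int(b[1])+8,4): print(y,V[y,int(b[0])-14:int(b[0])+16].tolist())
```

```text
from [641.7 151.5 223.7] [179.9  -0.4  84. ] shift [-174.7 -170.1  218.1] turn -0.348 grip 49.7 0.0 t 30.2833
M [456.2  21.2 142.4  65.1  88.9]
S [ 460.6 -190.2  103.9   29.1   79.7]
exp [364.8 223. ] [360.9 261.1]
218 [144, 145, 143, 143, 141, 140, 140, 144, 145, 146, 143, 143, 142, 141, 145, 143, 145, 144, 140, 139, 143, 146, 145, 144, 142, 144, 144, 143, 143, 142]
222 [143, 142, 142, 143, 143, 141, 143, 142, 143, 142, 140, 138, 139, 132, 107, 127, 140, 141, 141, 140, 125, 111, 140, 140, 142, 140, 138, 140, 141, 141]
226 [144, 142, 143, 142, 144, 142, 143, 140, 142, 142, 140, 122, 90, 113, 137, 137, 140, 141, 142, 142, 142, 139, 132, 109, 107, 141, 142, 142, 139, 141]
230 [141, 141, 141, 143, 144, 146, 144, 143, 145, 145, 142, 102, 88, 69, 36, 44, 86, 87, 87, 86, 83, 37, 53, 95, 135, 142, 143, 143, 142, 141]
234 [144, 144, 143, 145, 144, 143, 143, 143, 144, 146, 140, 88, 87, 60, 34, 56, 87, 87, 90, 85, 68, 42, 78, 111, 141, 143, 141, 142, 140, 140]
238 [145, 144, 144, 143, 142, 143, 142, 143, 144, 146, 125, 89, 83, 45, 43, 77, 88, 87, 86, 82, 49, 56, 96, 132, 144, 142, 144, 145, 14
[... 233 characters left out ...]
, 49, 45, 94, 126, 142, 140, 141, 142, 142, 144, 143]
250 [105, 63, 58, 58, 58, 59, 61, 60, 62, 68, 87, 84, 32, 46, 87, 87, 85, 87, 82, 40, 67, 81, 61, 60, 60, 60, 86, 122, 139, 144]
254 [91, 138, 135, 80, 59, 58, 60, 60, 61, 78, 83, 70, 39, 53, 85, 86, 88, 83, 58, 44, 85, 75, 59, 60, 60, 59, 63, 61, 58, 59]
258 [60, 57, 60, 58, 58, 57, 60, 79, 114, 87, 82, 48, 44, 75, 85, 87, 87, 83, 48, 56, 92, 126, 88, 73, 66, 63, 62, 60, 58, 59]
262 [58, 59, 59, 67, 103, 129, 128, 125, 51, 14, 22, 33, 51, 82, 85, 88, 82, 62, 32, 21, 59, 129, 128, 123, 87, 63, 61, 58, 61, 63]
266 [58, 61, 61, 58, 60, 60, 59, 62, 69, 97, 122, 124, 104, 48, 26, 30, 61, 111, 131, 128, 120, 75, 60, 59, 61, 61, 61, 63, 62, 59]
```

carry_out(plan=[[[-16.4, -27.3, 0, 0, 0, 0, 50], [-16.4, -27.3, 0, 0, 0, 0, 50], [-16.4, -27.3, 0, 0, 0, 0, 50], [-16.4, -27.3, 0, 0, 0, 0, 50], [-16.4, -27.3, 0, 0, 0, 0, 50], [-16.4, -27.3, 0, 0, 0, 0, 50], [-16.4, -27.3, 0, 0, 0, 0, 50], [0, 0, 36, 0, 0, -0.115, 50], [0, 0, 36, 0, 0, -0.115, 50], [0, 0, 36, 0, 0, -0.115, 50], [0, 0, 36, 0, 0, 0, 50], [0, 0, 36, 0, 0, 0, 50], [0, 0, 0, 0, 0, 0, 50], [0, 0, 0, 0, 0, 0, 50]]])

```text
time_s: 31.55
ee_pos: [0.4388, 0.0588, 0.042]
eef_rot: [-3.137, 0.0, 1.816]
force: [-0.8, -0.1, 0.8]
grip_width: 0.0502
grip_force: 0.0
```

Run:
```python
from h import *
leg(439.7,57.1,2,103.7)
c=cam('top'); m=masks(c);np.set_printoptions(suppress=True,precision=1)
print(rect(c,(m['dark']*1).astype(np.uint8),(330,272,352,296),.012))
```

```text
from [438.8  58.8  42. ] [-179.8    0.   104.1] shift [-1.9  0.6 40. ] turn 0.007 grip 50.2 0.0 t 31.55
[462.6 -42.4  18.6   9.3  -1.7]
```

carry_out(plan=[[[-2, 0.5, 20, 0, 0, 0, 50], [0, 0, 20, 0, 0, 0, 50], [0, 0, 0, 0, 0, 0, 50], [0, 0, 0, 0, 0, 0, 15], [0, 0, 0, 0, 0, 0, 15], [0, 0, 0, 0, 0, 0, 15], [0, 0, 0, 0, 0, 0, 15], [0, 0, 0, 0, 0, 0, 15], [0, 0, 0, 0, 0, 0, 15], [0, 0, -25, 0, 0, 0, 15], [0, 0, -35, 0, 0, 0, 15], [0, 0, -35, 0, 0, 0, 15], [0, 0, -35, 0, 0, 0, 15], [0, 0, -18, 0, 0, 0, 15], [29.6, 14.4, 0, 0, 0, 0, 15], [29.6, 14.4, 0, 0, 0, 0, 15], [29.6, 14.4, 0, 0, 0, 0, 15], [29.6, 14.4, 0, 0, 0, 0, 15], [29.6, 14.4, 0, 0, 0, 0, 15], [29.6, 14.4, 0, 0, 0, 0, 15]]])

```text
time_s: 33.27
ee_pos: [0.4813, 0.2515, 0.1509]
eef_rot: [3.141, 0.0, 1.815]
force: [0.7, -0.0, -0.6]
grip_width: 0.0239
grip_force: 29.9
```

carry_out(plan=[[[0, 0, 0, 0, 0, -0.121, 15], [0, 0, 0, 0, 0, -0.121, 15], [0, 0, 0, 0, 0, -0.121, 15], [0, 0, 0, 0, 0, -0.121, 15], [0, 0, 0, 0, 0, -0.121, 15], [0, 0, 0, 0, 0, -0.121, 15], [0, 0, 0, 0, 0, -0.121, 15], [0, 0, 0, 0, 0, -0.121, 15], [0, 0, 0, 0, 0, -0.121, 15], [0, 0, 0, 0, 0, -0.121, 15], [0, 0, 0, 0, 0, -0.121, 15], [0, 0, 0, 0, 0, -0.121, 15], [0, 0, 0, 0, 0, -0.121, 15], [0, 0, 0, 0, 0, -0.121, 15], [0, 0, 0, 0, 0, -0.121, 15], [0, 0, 0, 0, 0, -0.121, 15], [0, 0, 0, 0, 0, -0.121, 15], [0, 0, 0, 0, 0, -0.121, 15], [0, 0, 0, 0, 0, -0.121, 15], [0, 0, 0, 0, 0, -0.121, 15]]])

```text
time_s: 34.93
ee_pos: [0.4813, 0.2498, 0.1508]
eef_rot: [3.142, -0.0, -2.042]
force: [0.6, -0.5, -1.3]
grip_width: 0.0237
grip_force: 29.9
```

carry_out(plan=[[[0, 0, 0, 0, 0, -0.121, 15], [0, 0, 0, 0, 0, -0.08, 15], [0, 0, 0, 0, 0, 0, 15], [0, 0, 0, 0, 0, 0, 15]]])

```text
time_s: 35.27
ee_pos: [0.4813, 0.2498, 0.1507]
eef_rot: [-3.142, -0.0, -1.85]
force: [0.1, 1.5, -1.0]
grip_width: 0.0237
grip_force: 29.9
```

Run:
```python
from h import *
f=np.array([.105,.9945]); P=np.array([562,376])-85*f; print(P); leg(*P,30,256)
c=cam('top'); m=masks(c);np.set_printoptions(suppress=True,precision=1); p=telemetry.get_obs()['ee_pos']
print(telemetry.get_obs()['qpos'])
yaw=telemetry.get_obs()['eef_rot'][2]; t=p+0.1*np.array([-np.cos(yaw),-np.sin(yaw),0.1]); q=proj(c,t).astype(int); x,y=q
print('dark foot',rect(c,(m['dark']*1).astype(np.uint8),(x-12,y-12,x+12,y+12),p[2]+.01),'expect',t*1000)
```

```text
[553.075  291.4675]
from [481.3 249.8 150.7] [-180.   -0. -106.] shift [-59.8 -57.5 120.7] turn -0.035 grip 23.7 29.9 t 35.2667
[ 0.4  0.3  1.6 -0.   1.2 -2.5]
dark foot [511.5 348.3  68.1  65.9   0.5] expect [508.9 346.  160.7]
```

carry_out(plan=[[[0, 0, 30, 0, 0, 0, 15], [0, 0, 30, 0, 0, 0, 15], [0, 0, 30, 0, 0, 0, 15], [0, 0, 31, 0, 0, 0, 15], [0, -29, 0, 0, 0, 0, 15], [0, -29, 0, 0, 0, 0, 15], [-30, 0, 0, 0, 0, 0, 15], [-30, 0, 0, 0, 0, 0, 15], [0, 0, 0, 0, 0, 0, 15], [0, 0, -10, 0, 0, 0, 15], [0, 0, -8, 0, 0, 0, 15], [0, 0, -7.5, 0, 0, 0, 15], [0, 0, -7.5, 0, 0, 0, 15], [-1.8, 0, -7, 0, 0, 0, 15], [-1.8, 0, -7, 0, 0, 0, 15], [-3, 0, -6.4, 0, 0, 0, 15], [-3, 0, -6.4, 0, 0, 0, 15], [-4.3, 0, -5.4, 0, 0, 0, 15], [-4.3, 0, -5.4, 0, 0, 0, 15]]])

```text
time_s: 36.9
ee_pos: [0.5586, 0.3095, 0.1006]
eef_rot: [3.142, -0.0, -1.847]
force: [-1.0, -4.1, -3.0]
grip_width: 0.0239
grip_force: 30.0
```

carry_out(plan=[[[-5.3, 0, -4, 0, 0, 0, 15], [-5.3, 0, -4, 0, 0, 0, 15], [-5.3, 0, -3.2, 0, 0, 0, 15], [-5.3, 0, -3.2, 0, 0, 0, 15], [-4.3, 0, -1.3, 0, 0, 0, 15], [-4.3, 0, -1.3, 0, 0, 0, 15]]])

```text
time_s: 37.4
ee_pos: [0.5668, 0.3384, 0.1172]
eef_rot: [-3.142, -0.0, -1.847]
force: [-1.1, -5.8, -2.3]
grip_width: 0.0235
grip_force: 30.0
```

carry_out(plan=[[[-4.3, 0, -1.3, 0, 0, 0, 15], [-4.3, 0, -1.3, 0, 0, 0, 15], [-4, 0, 0, 0, 0, 0, 15], [-4, 0, 0, 0, 0, 0, 15], [-4, 0, 0, 0, 0, 0, 15], [-4, 0, 0, 0, 0, 0, 15], [-4, 0, 0, 0, 0, 0, 15], [-4, 0, 0, 0, 0, 0, 15], [0, 0, 0, 0, 0, 0, 15]]])

```text
time_s: 38.15
ee_pos: [0.5757, 0.3701, 0.1197]
eef_rot: [-3.141, 0.0, -1.847]
force: [0.7, -3.7, -0.6]
grip_width: 0.0228
grip_force: 29.9
```

carry_out(plan=[[[10, 0, -10, 0, 0, 0, 15], [25, 0, -20, 0, 0, 0, 15], [30, 0, -25, 0, 0, 0, 15], [35, 0, 0, 0, 0, 0, 15], [35, 0, 0, 0, 0, 0, 15], [0, 0, 0, 0, 0, 0.12, 15], [0, 0, 0, 0, 0, 0.12, 15], [0, 0, 0, 0, 0, 0.12, 15], [0, 0, 0, 0, 0, 0.12, 15], [0, 0, 0, 0, 0, 0.12, 15], [0, 0, 0, 0, 0, 0.12, 15], [0, 0, 0, 0, 0, 0.12, 15], [0, 0, 0, 0, 0, 0.12, 15], [0, 0, 0, 0, 0, 0.12, 15], [0, 0, 0, 0, 0, 0.12, 15], [0, 0, 0, 0, 0, 0.12, 15], [0, 0, 0, 0, 0, 0.12, 15], [0, 0, 0, 0, 0, 0.12, 15], [0, 0, 0, 0, 0, 0.12, 15], [0, 0, 0, 0, 0, 0.12, 15]]])

```text
time_s: 39.82
ee_pos: [0.5389, 0.2402, 0.1749]
eef_rot: [3.14, 0.0, 2.63]
force: [0.3, -0.8, -0.9]
grip_width: 0.0232
grip_force: 30.0
```

carry_out(plan=[[[0, 0, 0, 0, 0, 0.12, 15], [0, 0, 0, 0, 0, 0.12, 15], [0, 0, 0, 0, 0, 0.12, 15], [0, 0, 0, 0, 0, 0.12, 15], [0, 0, 0, 0, 0, 0.12, 15], [0, 0, 0, 0, 0, 0.12, 15], [0, 0, 0, 0, 0, 0.12, 15], [0, 0, 0, 0, 0, 0.08, 15], [0, 0, 0, 0, 0, 0, 15]]])

```text
time_s: 40.57
ee_pos: [0.5388, 0.2401, 0.1749]
eef_rot: [3.141, -0.001, 1.712]
force: [-0.3, -0.7, -1.9]
grip_width: 0.0233
grip_force: 30.0
```

Run:
```python
from h import *
leg(639,16,170)
s=cam('scene'); o=telemetry.get_obs(); p=o['ee_pos']; R=Ro.from_euler('xyz',o['eef_rot']).as_matrix()
im=s['pixels']; V=im.max(2)
# foot: dark blob around the expected end; print its corners
q=proj(s,p-[0,0,.085]).astype(int); x,y=q; m=(V[y-22:y+22,x-24:x+24]<45).astype(np.uint8)
n,l,st,ce=cv2.connectedComponentsWithStats(m)
for i in range(1,n):
    if st[i,4]>15: 
        k=cv2.boxPoints(cv2.minAreaRect(np.argwhere(l==i)[:,::-1].astype(np.float32)))+[x-24,y-22]; print(st[i],(ce[i]+[x-24,y-22]).round(1))
print('q',q); 
for r in range(y-22,y+16,2): print(r,V[r,x-16:x+16].tolist())
crop('s6.png',55,110,5)
```

```text
from [538.8 240.1 174.9] [ 1.80e+02 -1.00e-01  9.81e+01] shift [-235.9   67.6    4.6] turn 0 grip 23.3 30.0 t 40.5667
[23  0  5 22 29] [358.8 187. ]
[19 22 10  5 32] [357.1 201.1]
q [358 199]
177 [138, 141, 138, 137, 135, 137, 140, 139, 139, 137, 136, 135, 116, 105, 134, 90, 88, 80, 38, 46, 76, 72, 86, 85, 86, 88, 91, 84, 85, 83, 84, 85]
179 [141, 140, 139, 138, 137, 135, 133, 138, 139, 138, 136, 136, 135, 136, 121, 88, 84, 71, 36, 49, 88, 73, 87, 87, 82, 88, 86, 84, 85, 83, 83, 83]
181 [137, 137, 134, 136, 136, 135, 138, 138, 140, 139, 139, 140, 138, 134, 100, 86, 83, 49, 40, 58, 88, 88, 87, 78, 60, 84, 85, 84, 84, 84, 85, 83]
183 [136, 138, 136, 136, 137, 138, 139, 138, 138, 138, 137, 141, 140, 137, 99, 87, 81, 36, 38, 79, 88, 90, 87, 69, 80, 85, 83, 83, 84, 84, 84, 85]
185 [138, 137, 135, 137, 135, 137, 138, 136, 135, 138, 138, 138, 137, 120, 86, 86, 68, 36, 50, 85, 86, 87, 92, 51, 89, 83, 86, 84, 82, 84, 94, 112]
187 [140, 139, 139, 140, 140, 139, 139, 140, 140, 139, 138, 136, 134, 108, 86, 83, 47, 40, 60, 88, 87, 86, 75, 65, 86, 85, 85, 85, 96, 120, 136, 137]
189 [141, 141, 141,
[... 1359 characters left out ...]
 140, 142, 143, 142, 140]
207 [141, 139, 138, 138, 140, 139, 140, 140, 138, 141, 139, 140, 141, 142, 140, 142, 140, 140, 139, 139, 141, 141, 139, 140, 140, 141, 141, 141, 141, 142, 141, 141]
209 [138, 139, 137, 136, 136, 140, 139, 141, 140, 140, 140, 141, 139, 141, 142, 140, 140, 141, 140, 141, 141, 140, 142, 141, 141, 141, 140, 139, 138, 140, 140, 141]
211 [137, 144, 144, 140, 140, 138, 141, 141, 138, 139, 141, 140, 140, 141, 141, 139, 140, 139, 141, 140, 143, 141, 142, 142, 144, 143, 141, 141, 141, 140, 138, 140]
213 [141, 141, 141, 142, 142, 141, 140, 139, 141, 140, 140, 140, 142, 141, 142, 140, 141, 142, 142, 141, 143, 142, 142, 142, 143, 143, 141, 139, 137, 137, 140, 140]
crop 305 121 5
```

View pics/s6.png

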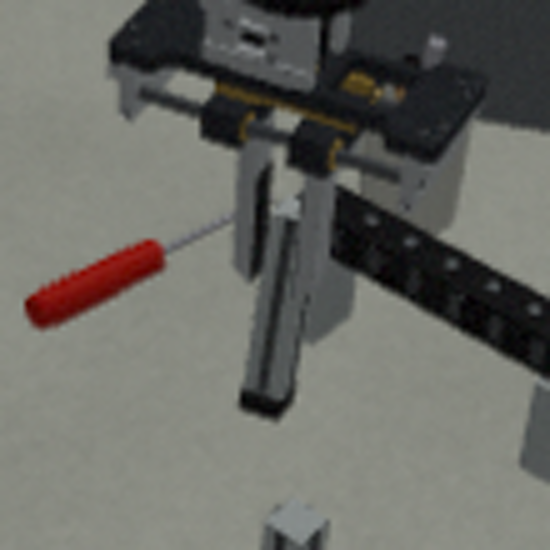

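```bash
cat >> h.py <<'E'
def axis(top,bot,x0,y0,k,L):
    s=cam('scene'); o=telemetry.get_obs(); p=o['ee_pos']; R=Ro.from_euler('xyz',o['eef_rot']).as_matrix()
    h=np.cross(R[:,1],[0,0,1]); h/=np.linalg.norm(h); h*=np.sign(h@R[:,0])
    A,B=[onplane(s,x0+a/k,y0+b/k,p,R[:,1])*1000 for a,b in(top,bot)]; d=B-A
    print('top',A.round(1),'bot',B.round(1),'bot-tcp',(B-p*1000).round(1),'len',np.linalg.norm(d).round(1),'of',L,'foot leans to tool x by deg',np.degrees(np.arctan2(d@h,-d[2])).round(1))
E
python3 - <<'E'
from h import *
axis((289,207),(268.5,398),305,121,5,125)
E
```

```text
top [537.3 249.5 214.2] bot [538.3 242.9  82.7] bot-tcp [ -0.4   3.2 -92.1] len 131.7 of 125 foot leans to tool x by deg -2.9
```

carry_out(plan=[[[-32.5, -4.6, 0, 0, 0, 0, 15], [-32.5, -4.6, 0, 0, 0, 0, 15], [-32.5, -4.6, 0, 0, 0, 0, 15], [-32.5, -4.6, 0, 0, 0, 0, 15], [-32.5, -4.6, 0, 0, 0, 0, 15], [-32.5, -4.6, 0, 0, 0, 0, 15], [-32.5, -4.6, 0, 0, 0, 0, 15], [-4.7, 33, 0, 0, 0, 0, 15], [-4.7, 33, 0, 0, 0, 0, 15], [-4.7, 33, 0, 0, 0, 0, 15], [0, 0, 25, 0, 0.03, 0, 15], [0, 0, 25, 0, 0, 0, 15], [0, 0, 0, 0, 0, 0, 15], [0, 0, 0, 0, 0, 0, 15]]])

```text
time_s: 41.88
ee_pos: [0.6392, 0.0109, 0.1241]
eef_rot: [-3.14, -0.03, 1.717]
force: [-0.8, 0.4, -0.2]
grip_width: 0.0235
grip_force: 30.0
```

Run:
```python
from h import *
leg(639,10,100)
s=cam('scene'); im=s['pixels']; V=im.max(2); p=telemetry.get_obs()['ee_pos']
q=proj(s,p-[0,0,.085]).astype(int); x,y=q; print(x,y,'pad centre px',proj(s,[.639,.016,.008]))
for r in range(y-50,y+22,3): print(r,' '.join('%3d'%v for v in V[r,x-16:x+24]))
```

```text
from [639.2  10.9 124.1] [-179.9   -1.7   98.4] shift [-1.6 -0.2 24.1] turn 0 grip 23.5 30.0 t 41.8833
339 279 pad centre px [340.02754473 285.15346988]
229  38  35  34  37  38  38  33  37  35  39  33  39  54  51  33  24  26  23  21  19  27  32  35  36  37  36  38  37  37  38  38  40  37  35  26  43  73  68  43  63
232  21  26  24  27  29  33  36  77  71  67  54  84  99  99 106 150 151 149 131  88  47  36  31  22  24  21  26  25  29  31  39  39  39  37  39  60  58  39  57  88
235  23  21  24  19  24  29  55  62  56  51  45  47  54  60  68  76  96 122  86  42  37  41  38  41  41  38  45  50  37  24  31  28  21  25  25  23  32  36  39  38
238 148 149 146 123  86  79  89  92  92  92  92  96  92  44  37  84  54  24  28  30  39  36  39  39  39  39  37  51  85  44  38  89 121 133  79  64  35  27  33  40
241 149 149 150 153 152 149 143  94  89  90  89  55  20  22  48 124 117  16  24  25  23  22  22  25  25  25  52  77  61  71  79  94 107 101  90  85  40  36  19  25
244 150 152 149 148 145 149 145  95  93  91  88  58  19  22  48 127 130 148 126  88  59  29  20  26  22  31  83  89  96  68  52
[... 2288 characters left out ...]
  60  61  63  60  62  67  67  63  62  61  62
289  64  63  63  63  61  62  61  68  98 127 131 134 134 135 134 135 134 136 135 135 136 136 135 128  93  60  62  62  61  61  64  62  69 105 136 133  77  63  62  61
292  63  63  62  60  63  61  64  63  63  62  63  62  67  98 127 133 134 135 134 134 134 124  66  59  64  61  63  60  64  64  64  63  61  62  63  62  62  63  84 149
295  60  62  62  62  64  63  65  63  61  61  60  63  61  61  61  62  58  65  84  90  61  61  60  62  59  62  61  63  61  61  57  61  63  64  60  62 114 146 146 146
298  59  63  64  64  63  62  63  61  62  61  62  58  60  61  63  59  61  59  58  62  61  64  64  66  71 124 143 113  64  64  62  61  64  75 132 146 148 148 147 150
```

Run:
```python
from h import *
axis((342,240),(338.6,280.3),0,0,1,125)
s=cam('scene'); a=proj(s,[.639,.016,.1]);b=proj(s,[.639,.016,.03]); print('vertical slope',(a-b)[0]/(a-b)[1])
```

```text
top [639.6  14.2 187. ] bot [641.3   4.9  43. ] bot-tcp [  1.1  -6.  -83.7] len 144.3 of 125 foot leans to tool x by deg -3.7
vertical slope -0.04865679360905523
```

carry_out(plan=[[[0, 0, 0, 0, 0.06, 0, 15], [2, -0.5, 8, 0, 0, 0, 15], [2, -0.5, 9, 0, 0, 0, 15], [0, 0, 8, 0, 0, 0, 15], [0, 0, 0, 0, 0, 0, 15], [0, 0, 0, 0, 0, 0, 15]]])

```text
time_s: 42.53
ee_pos: [0.6375, 0.0172, 0.0996]
eef_rot: [-3.141, -0.089, 1.716]
force: [0.6, 0.1, -0.6]
grip_width: 0.023
grip_force: 30.0
```

Run:
```python
from h import *
o=telemetry.get_obs(); print(o['ee_pos']*1000,o['force'])
s=cam('scene'); V=s['pixels'].max(2); p=o['ee_pos']
q=proj(s,p-[0,0,.085]).astype(int); x,y=q; print(x-14,'pad px',proj(s,[.639,.016,.008]))
for r in range(y-24,y+16,2): print(r,' '.join('%3d'%v for v in V[r,x-14:x+18]))
```

```text
[637.45551491  17.23000623  99.58540759] [ 0.58324493  0.10610562 -0.6435618 ]
325 pad px [340.02754473 285.15346988]
259 146 145 147 145 144 143  90  91  90  76  23  19  40  94  92  87  38  44  72  75  92  92  92  98  99  99  89  80 121 126  88  84
261 142 143 146 148 148 143 121  95  93  88  20  27  59  92  91  74  35  46  82  75  91  90  92  98  98 101 113 135 130  71  27  54
263 141 142 144 144 144 143 143 140 120  87  32  58  78  91  88  72  40  51  92  77  90  92  92  96 101  99 123 133 131  89  51  23
265 143 143 144 145 145 144 143 133  80  62  62  64  87  89  87  51  39  60  90  75  91  91  91  96  85  62  64  69  99 126 132 129
267 144 141 141 145 145 132  80  64  61  64  62  65  91  91  85  50  42  72  93  78  91  89  89  92  63  62  64  63  63  63  67  85
269 147 146 145 135  97  61  60  60  60  61  60  73  92  90  84  40  44  81  92  94  94  94  54  87  64  65  63  65  63  61  66  64
271 144 136  93  63  62  73  81  66  60  62  62  73  91  89  75  38  48  94  91  93  97  85  59  72  62  64  64  64  62  62  65  62
273 108  65  63  65  90 139 138  98  60  62  63  81  90  8
[... 957 characters left out ...]
 133 124  80  60  61  63  61  61  63  71
289  63  64  62  60  61  64  98 127 132 133 134 133 134 135 133 135 135 135 135 135 134 129  92  61  62  63  61  61  61  62  67 103
291  64  61  62  63  60  64  64  62  64  83 111 129 135 137 135 135 135 135 134 134 107  64  61  62  62  62  63  65  61  61  62  63
293  59  61  61  64  63  63  64  64  61  60  60  63  73 114 127 132 133 134 124  75  60  62  63  62  63  62  61  61  62  63  61  61
295  63  60  64  63  65  64  62  63  63  61  62  59  60  62  61  63  84  92  61  60  61  60  63  62  62  64  62  61  62  63  61  62
297  62  63  60  63  59  65  63  62  62  63  60  62  62  60  61  64  62  64  61  63  62  65  65  77  88  72  63  61  63  62  60  56
```

carry_out(plan=[[[0, 0, 0, 0, 0.06, 0, 15], [-4.4, 0, 2, 0, 0, 0, 15], [-0.3, 0, 2, 0, 0, 0, 15], [0, 0, 0, 0, 0, 0, 15], [0, 0, 0, 0, 0, 0, 15]]])

```text
time_s: 43.0
ee_pos: [0.6391, 0.012, 0.097]
eef_rot: [3.139, -0.147, 1.716]
force: [-1.5, -2.8, 11.7]
grip_width: 0.0231
grip_force: 30.1
```

carry_out(plan=[[[-0.3, 0, 2, 0, 0, 0, 15], [0, 0, 0, 0, 0, 0, 15]]])

```text
time_s: 43.17
ee_pos: [0.64, 0.0119, 0.0966]
eef_rot: [3.136, -0.146, 1.716]
force: [-2.2, -3.8, 21.0]
grip_width: 0.0229
grip_force: 30.1
```

carry_out(plan=[[[-0.3, 0, 2, 0, 0, 0, 15], [0, 0, 0, 0, 0, 0, 15]]])

```text
time_s: 43.33
ee_pos: [0.6409, 0.0117, 0.0962]
eef_rot: [3.133, -0.146, 1.716]
force: [-2.0, -4.6, 29.3]
grip_width: 0.0229
grip_force: 30.0
```

carry_out(plan=[[[0.7, 0, -5, 0, 0, 0, 15], [0, 0, 0, 0, 0, 0, 15]]])

```text
time_s: 43.5
ee_pos: [0.6388, 0.0124, 0.0977]
eef_rot: [3.14, -0.148, 1.716]
force: [-0.1, -0.1, -1.1]
grip_width: 0.0231
grip_force: 29.8
```

Run:
```python
from h import *
o=telemetry.get_obs(); print(o['ee_pos']*1000,o['force'],o['moment'])
s=crop('s7.png',50,100,6); V=s['pixels'].max(2)
print('pad px',proj(s,[.639,.016,.008]))
```

```text
[638.84887168  12.3863081   97.65351463] [-0.14230262 -0.11941087 -1.05493952] [-0.164255   -0.01431198  0.01198171]
crop 290 214 6
pad px [340.02754473 285.15346988]
```

View pics/s7.png

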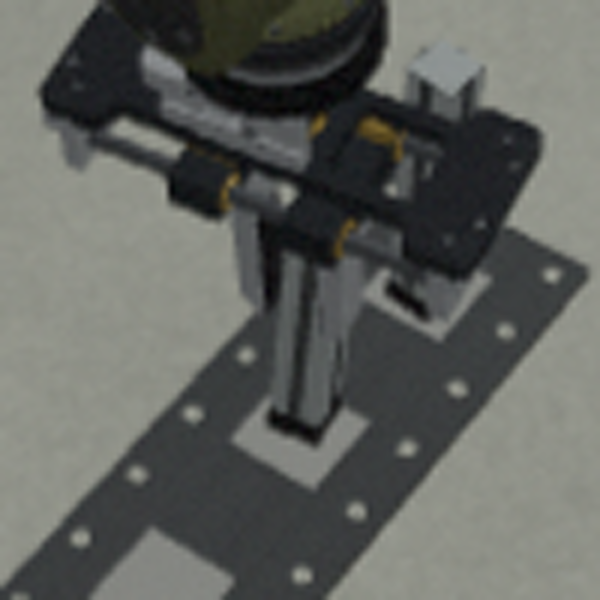

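carry_out(plan=[[[0.4, 0, -3, 0, 0, 0, 15], [-4.5, 1.6, -0.7, 0, 0, 0, 15], [-4.5, 1.6, -0.7, 0, 0, 0, 15], [0, 0, 0, 0, 0, 0, 15], [-0.3, 0, 2, 0, 0, 0, 15], [-0.3, 0, 1.5, 0, 0, 0, 15], [0, 0, 0, 0, 0, 0, 15]]])

```text
time_s: 44.13
ee_pos: [0.6433, 0.0038, 0.0967]
eef_rot: [3.14, -0.15, 1.716]
force: [-0.8, -1.3, 6.2]
grip_width: 0.023
grip_force: 29.8
```

carry_out(plan=[[[-0.2, 0, 1, 0, 0, 0, 15], [0, 0, 0, 0, 0, 0, 15]]])

```text
time_s: 44.3
ee_pos: [0.6435, 0.0037, 0.0966]
eef_rot: [3.139, -0.149, 1.716]
force: [-2.8, -2.9, 12.5]
grip_width: 0.0231
grip_force: 29.9
```

Run:
```python
from h import *
o=telemetry.get_obs(); print(o['ee_pos']*1000,o['force'],o['moment'])
s=cam('scene'); V=s['pixels'].max(2)
for r in range(262,297,2): print(r,' '.join('%3d'%v for v in V[r,325:358]))
```

```text
[643.52388997   3.66779013  96.58953168] [-2.84663858 -2.91116328 12.45575697] [-0.22055     0.70737671  0.08967433]
262 139 143 143 143  92  90  91  90  18  25  20  48  93  94  89  38  42  61  54  52  73  99 100 100  99 110 132 115  85  53  47  46  45
264 143 141 141 140 105  92  90  89  38  20  27  61  92  90  76  39  47  76  92  91  91  98 101 102  97  75  88 117 130 133 110  63  30
266 147 143 143 143 122  93  91  86  57  19  34  75  91  92  62  41  48  74  93  90  90  96  99  98  98  73  63  62  65  71 105 129 130
268 147 144 144 145 138  96  78  87  59  30  58  88  92  87  51  40  59  89  90  91  91  94 100  99  94  71  61  66  64  63  65  62  65
270 145 145 137  96  63  60  61  62  70  61  66  93  90  87  39  42  71  76  90  92  92  90  98  82  63  66  65  64  64  64  63  65  62
272 139  95  67  63  74 119 129  87  64  63  69  92  91  75  39  46  79  77  90  92  90  95  86  63  68  64  61  62  61  63  63  63  63
274  65  60  60  63  65  92  95  66  61  63  80  91  87  73  40  51  93  92  92  94  80  68  72  65  63  62  63  63  63  61  63  62  66
276  62  63  62  59  60  60  61
[... 764 characters left out ...]
  62  60  64  62  67
288  62  63  60  63  81 117 130 135 131  76  52  29  10  17  16  19  36  49  49 118 135 135 127  91  59  63  61  61  63  63  67  98 147
290  64  63  64  61  60  61  65  83 108 128 131 133 132 112  78  53  28  55 116 134 131 106  63  61  63  61  62  60  64  64  62  61  69
292  64  62  59  60  66  65  62  65  63  65  67 100 128 132 136 136 135 134 135 123  65  62  59  63  64  62  65  63  61  61  65  61  62
294  62  60  64  64  61  63  64  64  62  61  62  60  60  63  80 113 130 127  80  61  63  59  61  64  60  61  63  62  61  64  60  62  66
296  64  65  61  63  63  62  62  59  62  63  62  61  60  61  59  62  62  62  62  60  63  64  62  63  65  61  63  59  63  63  64  62  63
```

carry_out(plan=[[[0.1, 0, -1, 0, 0, 0, 15], [0, 0, 0, 0, 0, 0, 50], [0, 0, 0, 0, 0, 0, 50], [0, 0, 0, 0, 0, 0, 50], [0, 0, 0, 0, 0, 0, 50], [0, 0, 0, 0, 0, 0, 50], [2, 0, -15, 0, 0, 0, 50], [4, 0, -30, 0, 0, 0, 50], [4, 0, -30, 0, 0, 0, 50], [4, 0, -30, 0, 0, 0, 50], [0, 0, 0, 0, -0.12, 0, 50], [0, 0, 0, 0, -0.03, 0, 50], [0, 0, 0, 0, 0, 0, 50]]])

```text
time_s: 45.43
ee_pos: [0.6431, 0.0034, 0.2025]
eef_rot: [3.141, 0.002, 1.718]
force: [-0.1, -0.3, 0.1]
grip_width: 0.0498
grip_force: 0.0
```

Run:
```python
from h import *
np.set_printoptions(suppress=True,precision=1)
s=cam('scene'); V=s['pixels'].max(2); print(proj(s,[.639,.016,.133]))
for r in range(244,293,3): print(r,' '.join('%3d'%v for v in V[r,325:358]))
c=cam('top'); m=masks(c); k=cv2.morphologyEx((m['diff']*1).astype(np.uint8),cv2.MORPH_CLOSE,np.ones((5,5)))
print('S',rect(c,k,(368,270,412,294),.012),'foot',rect(c,(m['dark']*1).astype(np.uint8),(368,270,385,294),.012))
f=np.array([np.cos(np.radians(79)),np.sin(np.radians(79))]); P=np.array([460,-190])-35*f; print(P); leg(*P,2,79)
```

```text
[341.5 254.4]
244 151 148 146 148 148 148 149 150 148 150 148 151 151 151 152 151 148 148 146 148 149 151 151 147  93  91  93  93  91 101  98  88  91
247 148 146 147 146 148 149 148 148 148 149 149 151 150 151 152 151 149 149 151 153 152 151 151 143  99  73  68  65  61  67  83  92  89
250 148 149 148 149 150 151 150 149 149 150 149 149 149 144 150 152 154 152 149 148 142 112  65  62  62  62  65  65  63  68  72  91  88
253 144 143 145 148 148 149 149 151 149 151 153 141 121 150 147 146 149 147 147 146 131 105 105 102  69  62  61  65  62  62  79  88  74
256 147 146 147 146 149 147 147 145 146 144 136 149 148 147 147 146 147 149 149 149 147 119  91  62  64  61  60  63  61  68  85  87  62
259 146 145 145 145 146 148 146 147 146 142  92  95  91  51  49  92 140 148 147 142  66  65  90  61  61  65  63  81 123 127  89  86  52
262 141 143 145 147 146 145 144 144 145 139  94  93  89  37  41  73  95  91  94 102  59  74  80  65  69 109 136 135 130  55  19  19  33
265 144 145 144 147 146 144 144 133  83  71  92  93  89  39  49  84  94  93  93 101  62  88  73  63  64  63  64  67  99 127 132 130  7
[... 734 characters left out ...]
 38  46  84  91  94  95  97  44  64 113 134 133 119  93  69  64  67  62  63  61  62
286  60  63  64  77 122 136 134 131 102  23  21  38  44  56  80  90  92  92  72  48 117 135 135 134 125  77  62  61  63  63  64  62  67
289  66  61  64  62  61  66  98 127 131 133 110  73  52  37  30  19  17  30  80 136 134 129  93  61  61  61  60  64  64  62  66 105 138
292  62  62  61  60  64  63  61  62  65  62  67  99 129 133 136 135 135 135 136 123  66  64  63  63  63  61  64  62  62  61  60  62  62
S [ 460.1 -190.1  104.    29.8   78.7] foot [ 468.3 -147.7   21.8    9.3   -2.3]
[ 453.3 -224.4]
from [643.    2.4 201.6] [-180.    -0.1   98.3] shift [-197.2 -220.4  199.4] turn 0.338 grip 50.3 0.0 t 45.5333
```

carry_out(plan=[[[-21.9, -24.5, 0, 0, 0, 0, 50], [-21.9, -24.5, 0, 0, 0, 0, 50], [-21.9, -24.5, 0, 0, 0, 0, 50], [-21.9, -24.5, 0, 0, 0, 0, 50], [-21.9, -24.5, 0, 0, 0, 0, 50], [-21.9, -24.5, 0, 0, 0, 0, 50], [-21.9, -24.5, 0, 0, 0, 0, 50], [-21.9, -24.5, 0, 0, 0, 0, 50], [-21.9, -24.5, 0, 0, 0, 0, 50], [0, 0, 32, 0, 0, 0.113, 50], [0, 0, 32, 0, 0, 0.113, 50], [0, 0, 32, 0, 0, 0.113, 50], [0, 0, 32, 0, 0, 0, 50], [0, 0, 32, 0, 0, 0, 50], [0, 0, 0, 0, 0, 0, 50], [0, 0, 0, 0, 0, 0, 50]]])

```text
time_s: 46.87
ee_pos: [0.4527, -0.2248, 0.0414]
eef_rot: [-3.139, -0.002, 1.376]
force: [0.9, -0.3, 0.2]
grip_width: 0.0502
grip_force: 0.0
```

Run:
```python
from h import *
leg(453.3,-224.4,2,79)
```

```text
from [ 452.7 -224.8   41.4] [-1.798e+02 -1.000e-01  7.880e+01] shift [ 0.4  0.6 39.4] turn -0.003 grip 50.2 0.0 t 46.8667
```

carry_out(plan=[[[0.4, 0.6, 20, 0, 0, 0, 50], [0, 0, 19.5, 0, 0, 0, 50], [0, 0, 0, 0, 0, 0, 50], [0, 0, 0, 0, 0, 0, 15], [0, 0, 0, 0, 0, 0, 15], [0, 0, 0, 0, 0, 0, 15], [0, 0, 0, 0, 0, 0, 15], [0, 0, 0, 0, 0, 0, 15], [0, 0, 0, 0, 0, 0, 15], [0, 0, -20, 0, 0, 0, 15], [0, 0, -30, 0, 0, 0, 15], [0, 0, -30, 0, 0, 0, 15], [0, 0, 0, 0, 0, 0, 15]]])

```text
time_s: 47.95
ee_pos: [0.4563, -0.2257, 0.0879]
eef_rot: [3.134, 0.003, 1.377]
force: [0.7, -1.0, 0.2]
grip_width: 0.0238
grip_force: 29.8
```

carry_out(plan=[[[35.3, -0.3, 0, 0, 0, 0, 15], [35.3, -0.3, 0, 0, 0, 0, 15], [35.3, -0.3, 0, 0, 0, 0, 15], [35.3, -0.3, 0, 0, 0, 0, 15], [35.3, -0.3, 0, 0, 0, 0, 15], [35.3, -0.3, 0, 0, 0, 0, 15], [35.3, -0.3, 0, 0, 0, 0, 15], [35.3, -0.3, 0, 0, 0, 0, 15], [35.3, -0.3, 0, 0, 0, 0, 15], [35.3, -0.3, 0, 0, 0, 0, 15], [35.3, -0.3, 0, 0, 0, 0, 15], [35.3, -0.3, 0, 0, 0, 0, 15], [35.3, -0.3, 0, 0, 0, 0, 15], [35.3, -0.3, 0, 0, 0, 0, 15], [0, 0, 20, 0, 0, 0, 15], [0, 0, 22, 0, 0, 0, 15], [0, 0, 20, 0, 0, 0, 15], [0, 0, 0, 0, 0, 0, 15]]])

```text
time_s: 49.45
ee_pos: [0.543, 0.2606, 0.0163]
eef_rot: [-3.136, 0.004, 1.377]
force: [-1.0, -0.3, -2.0]
grip_width: 0.0238
grip_force: 29.8
```

Run:
```python
from h import *
np.set_printoptions(suppress=True,precision=1)
o=telemetry.get_obs(); p=o['ee_pos']; yaw=o['eef_rot'][2]; print(p*1000,np.degrees(o['eef_rot']),o['grip_width'],'s',(562-p[0]*1e3)*.105+(376-p[1]*1e3)*.9945)
c=cam('top'); m=masks(c); t=p+np.array([.078*np.cos(yaw),.078*np.sin(yaw),.01]); x,y=proj(c,t).astype(int)
print(rect(c,(m['dark']*1).astype(np.uint8),(x-9,y-9,x+9,y+9),t[2]),t*1000)
```

```text
[543.  260.6  16.3] [-179.7    0.2   78.9] 0.023798982066319953 s 116.7681962917066
[560.5 340.3  54.6  52.9   0.4] [558.  337.1  26.3]
```

carry_out(plan=[[[27.5, 0, 0, 0, 0, 0, 15], [27.5, 0, 0, 0, 0, 0, 15], [0, 0, 0, 0, 0, 0, 15], [0, 0, -14, 0, 0, 0, 15], [0, 0, -14, 0, 0, 0, 15], [-0.5, 0, -5.5, 0, 0, 0, 15], [-0.5, 0, -5.5, 0, 0, 0, 15], [0.4, 0, -5.5, 0, 0, 0, 15], [0.4, 0, -5.5, 0, 0, 0, 15], [1.8, 0, -5, 0, 0, 0, 15], [1.8, 0, -5, 0, 0, 0, 15], [2.6, 0, -4.6, 0, 0, 0, 15], [2.6, 0, -4.6, 0, 0, 0, 15], [3, 0, -4.4, 0, 0, 0, 15], [3, 0, -4.4, 0, 0, 0, 15], [3.7, 0, -3.9, 0, 0, 0, 15], [3.7, 0, -3.9, 0, 0, 0, 15]]])

```text
time_s: 50.92
ee_pos: [0.56, 0.3372, 0.1065]
eef_rot: [-3.141, 0.0, 1.377]
force: [0.1, -2.2, -5.5]
grip_width: 0.0239
grip_force: 30.0
```

carry_out(plan=[[[3.4, 0, -2, 0, 0, 0, 15], [3.4, 0, -2, 0, 0, 0, 15], [3.4, 0, -2, 0, 0, 0, 15], [3.4, 0, -2, 0, 0, 0, 15]]])

```text
time_s: 51.25
ee_pos: [0.5627, 0.3504, 0.1144]
eef_rot: [-3.141, 0.0, 1.377]
force: [-0.7, -2.9, -5.0]
grip_width: 0.0234
grip_force: 30.0
```

carry_out(plan=[[[3.7, 0, -1, 0, 0, 0, 15], [3.7, 0, -1, 0, 0, 0, 15], [3.7, 0, -1, 0, 0, 0, 15], [3.7, 0, -1, 0, 0, 0, 15], [3.7, 0, 0, 0, 0, 0, 15], [3.7, 0, 0, 0, 0, 0, 15], [3.7, 0, 0, 0, 0, 0, 15], [0, 0, 0, 0, 0, 0, 15]]])

```text
time_s: 51.92
ee_pos: [0.568, 0.3763, 0.1187]
eef_rot: [3.141, -0.001, 1.377]
force: [0.2, -3.7, 1.9]
grip_width: 0.0234
grip_force: 29.8
```

carry_out(plan=[[[-10, 0, -10, 0, 0, 0, 15], [-25, 0, -20, 0, 0, 0, 15], [-30, 0, -25, 0, 0, 0, 15], [-35, 0, 0, 0, 0, 0, 15], [-35, 0, 0, 0, 0, 0, 15], [-35, 0, 0, 0, 0, 0, 15], [-36, 7, 0, 0, 0, 0, 15], [-36, 7, 0, 0, 0, 0, 15], [-36, 7, 0, 0, 0, 0, 15], [-36, 7, 0, 0, 0, 0, 15], [-36, 7, 0, 0, 0, 0, 15], [-36, 7, 0, 0, 0, 0, 15], [-36, 7, 0, 0, 0, 0, 15], [-36, 7, 0, 0, 0, 0, 15], [6.7, 34, 0, 0, 0, 0, 15], [6.7, 34, 0, 0, 0, 0, 15], [6.7, 34, 0, 0, 0, 0, 15], [0, 0, 20, 0, 0, 0, 15], [0, 0, 20, 0, 0, 0, 15], [0, 0, 0, 0, 0, 0, 15]]])

```text
time_s: 53.58
ee_pos: [0.6369, -0.0844, 0.1299]
eef_rot: [-3.137, -0.001, 1.377]
force: [-1.1, 0.3, -2.7]
grip_width: 0.023
grip_force: 30.0
```

Run:
```python
from h import *
leg(640.6,-84,130)
crop('s8.png',45,90,6); s=cam('scene'); print('pad',proj(s,[.6406,-.084,.008]))
```

```text
from [636.9 -84.4 129.9] [-179.7   -0.    78.9] shift [ 1.1  3.5 -0.1] turn 0 grip 23.0 30.0 t 53.5833
crop 270 236 6
pad [317.07016415 311.50190736]
```

View pics/s8.png

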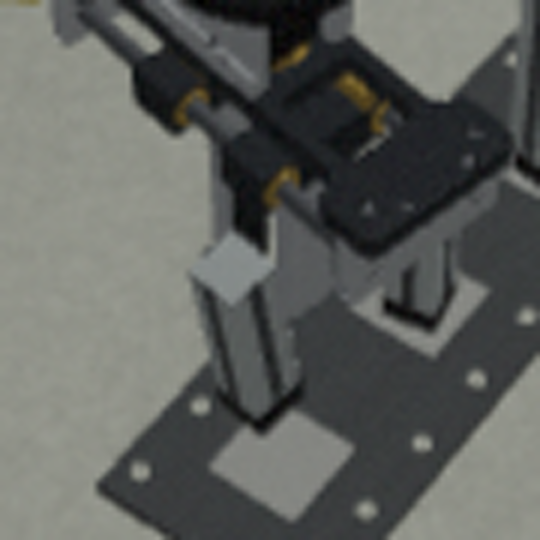

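Run:
```python
from h import *
axis((232.5,270),(260.5,396),270,236,6,100)
```

```text
top [ 634.7 -104.2  152.2] bot [637.1 -92.9  57.6] bot-tcp [ -1.5  -8.2 -77.4] len 95.3 of 100 foot leans to tool x by deg 6.9
```

carry_out(plan=[[[6, 0.2, 6, 0, 0, 0, 15], [6, 0.2, 7, 0, 0, 0, 15], [6.4, 0, 7, 0, 0, 0, 15], [0, 0, 0, 0, -0.06, 0, 15], [0, 0, 0, 0, -0.06, 0, 15], [1, 0, 7.5, 0, 0, 0, 15], [0.8, 0, 7.5, 0, 0, 0, 15], [0, 0, 0, 0, 0, 0, 15], [0, 0, 0, 0, 0, 0, 15]]])

```text
time_s: 54.48
ee_pos: [0.6418, -0.0669, 0.0972]
eef_rot: [-3.14, 0.119, 1.376]
force: [0.7, -0.1, -0.6]
grip_width: 0.0228
grip_force: 30.0
```

Run:
```python
from h import *
o=telemetry.get_obs(); print(o['ee_pos']*1000,o['force'])
s=cam('scene'); V=s['pixels'].max(2); a,b=proj(s,[.6406,-.084,.1]),proj(s,[.6406,-.084,.03]); print('slope',(a-b)[0]/(a-b)[1])
for r in range(278,326,2): print(r,' '.join('%3d'%v for v in V[r,300:336]))
```

```text
[641.82967173 -66.85316969  97.17945293] [ 0.68353876 -0.08597658 -0.60494549]
slope 0.01897010483024768
278 148 144 146 148 148 145 146 149 147 144 142 142 138  92  94 104 120  56  29  21  20  36  63  64  76  92  92  90  91  92  90  90  90  83  84  89
280 144 143 143 147 146 145 143 143 144 144 145 140 124 116 146 145 146 145 141 108  56  39  61  65  83  92  89  93  89  90  91  90  91  79  88  89
282 146 146 145 144 146 148 147 146 143 144 145 143 143 144 145 146 145 146 147 147 147 149 143 112  92  90  93  92  91  91  90  90 100 132  99  89
284 149 147 146 145 144 146 146 147 146 122 135 142 145 146 145 145 145 146 145 145 145 144 133  90  92  89  92  90  90  91  91  93 108 126  87  90
286 146 143 142 145 146 143 143 143 143 115  91  85  98 142 146 145 145 146 145 136  90  82  92  91  90  91  92  90  90  93  90  95 122 103  22  36
288 144 146 142 148 148 145 142 144 144 120  88  75  38  58  99 139 143 134 101  51  42  77  91  93  93  92  91  90  89  91  90  98 132 111  76  52
290 151 149 149 146 145 145 144 145 144 123  92  77  38  58  91  92  91  91  88  52  41  66  93  92  91  90
[... 1856 characters left out ...]
 126 131 134 133 134 134 134 134 134 133 133 133 134 135 127  91  62  62  60  62  63  63  65  63  60  63  61
318  60  63  64  62  63  63  63  63  65  60  66  98 128 131 135 133 134 135 133 135 133 132 108  62  61  63  62  63  62  64  64  65  62  60  60  62
320  63  60  61  62  61  63  62  65  63  63  62  61  61  62  89 127 130 134 133 133 125  77  60  63  60  63  61  62  66  99 146 143 107  63  63  62
322  61  62  62  65  61  65  61  62  62  62  63  61  62  62  63  62  62  83 112  92  60  62  59  59  62  63  62  63  65  65  91  97  69  63  61  61
324  60  64  64  64  61  64  63  61  61  62  63  61  61  61  62  63  63  62  63  62  62  63  63  64  63  63  61  62  60  61  62  64  62  60  63  99
```

Run:
```python
from h import *
axis((317,290),(317.2,306.7),0,0,1,100)
s=cam('scene')
for z in(8,18,28): print(z,proj(s,[.6406,-.084,z/1000]))
```

```text
top [639.4 -81.3  96.1] bot [639.4 -81.6  25.6] bot-tcp [ -2.9 -14.6 -72.6] len 70.5 of 100 foot leans to tool x by deg -0.3
8 [317.07016415 311.50190736]
18 [317.02837131 309.29881775]
28 [316.98599995 307.06523212]
```

carry_out(plan=[[[-0.5, 0.5, 6, 0, 0, 0, 15], [-0.1, 0.5, 6, 0, 0, 0, 15], [0, 0, 0, 0, 0, 0, 15], [0, 0, 0, 0, 0, 0, 15]]])

```text
time_s: 54.97
ee_pos: [0.6426, -0.0689, 0.0856]
eef_rot: [-3.141, 0.12, 1.377]
force: [0.5, -0.6, -1.1]
grip_width: 0.0231
grip_force: 30.0
```

carry_out(plan=[[[0.2, 0, 2, 0, 0, 0, 15], [0, 0, 0, 0, 0, 0, 15], [0, 0, 0, 0, 0, 0, 15]]])

```text
time_s: 55.22
ee_pos: [0.6429, -0.0688, 0.0843]
eef_rot: [3.141, 0.12, 1.377]
force: [0.6, -0.1, -0.7]
grip_width: 0.0231
grip_force: 30.0
```

carry_out(plan=[[[0.2, 0, 2, 0, 0, 0, 15], [0, 0, 0, 0, 0, 0, 15], [0, 0, 0, 0, 0, 0, 15]]])

```text
time_s: 55.47
ee_pos: [0.6428, -0.0689, 0.0822]
eef_rot: [-3.141, 0.12, 1.377]
force: [0.2, 0.6, 0.3]
grip_width: 0.0228
grip_force: 30.0
```

carry_out(plan=[[[0.2, 0, 1.5, 0, 0, 0, 15], [0, 0, 0, 0, 0, 0, 15], [0, 0, 0, 0, 0, 0, 15]]])

```text
time_s: 55.72
ee_pos: [0.6428, -0.0689, 0.0807]
eef_rot: [-3.141, 0.12, 1.377]
force: [-0.8, 0.2, -0.9]
grip_width: 0.0229
grip_force: 30.0
```

carry_out(plan=[[[0.2, 0, 1.5, 0, 0, 0, 15], [0, 0, 0, 0, 0, 0, 15], [0, 0, 0, 0, 0, 0, 15]]])

```text
time_s: 55.97
ee_pos: [0.6428, -0.0688, 0.0791]
eef_rot: [-3.141, 0.12, 1.377]
force: [-0.4, -0.5, -0.7]
grip_width: 0.023
grip_force: 30.0
```

Run:
```python
from h import *
o=telemetry.get_obs(); print(o['ee_pos']*1000,o['force'])
s=cam('scene'); V=s['pixels'].max(2)
for r in range(290,324,2): print(r,' '.join('%3d'%v for v in V[r,302:332]))
```

```text
[642.78863409 -68.84771324  79.14875319] [-0.37315674 -0.5083748  -0.68650418]
290 148 147 145 143 146 143 143 111 103 140 144 145 145 145 146 146 147 146 139 134 101  98  93  90  91  89  91  90  90  90
292 143 143 146 147 147 138  99  78  90  67  60 113 140 145 146 146 141  87  51  78  90  93  92  91  91  90  91  91  90  87
294 143 146 145 137  95  61  62  74  90  75  40  67  90 106 138 109  88  49  43  79  91  91  91  92  90  91  91  89  88  74
296 145 138  97  62  63  62  63  69  90  78  35  57  90  90  93  91  86  51  44  78  90  91  91  90  91  86  70  61  64  63
298 110  67  63  62  61  64  61  69  92  87  37  57  92  93  94  92  88  51  45  80  88  85  76  74  63  61  64  63  61  65
300  61  61  63  62  63  64  65  63  93  87  37  48  91  91  94  91  86  54  42  69  90  83  62  62  62  62  63  63  62  61
302  92 114 100  62  66  62  64  65  90  88  51  46  92  92  91  93  87  62  41  67  90  83  64  63  61  61  61  63  64  59
304 125 136 116  63  62  62  62  65  87  86  49  49  88  91  92  93  89  63  44  69  90  80  61  61  63  62  60  61  63  62
306  64  65  61  61  62  61  
[... 386 characters left out ...]
  20  36  68  91  91  91  89  73  40  16  18  56 117 135 133 123  64  62  63  62
314  63  63  68 101 126 131 133 132 133 130  75  37  23  45  83  82  49  17  25  59 101 135 133 126  79  61  64  61  63  64
316  63  63  64  63  64  67 100 127 131 134 134 129  90  39  16  20  36  88 133 135 134 127  90  61  62  60  60  62  66  62
318  62  63  63  63  64  62  66  63  67  98 128 133 135 132 110 101 134 133 134 133 108  63  62  61  62  62  61  62  62  67
320  63  61  64  64  66  64  63  61  62  63  61  65  88 126 130 134 135 133 124  75  60  62  61  62  64  62  64 100 146 143
322  63  64  64  65  64  61  62  61  61  60  61  62  62  61  64  83 113  92  62  60  61  64  62  61  64  63  61  67  94  97
```

carry_out(plan=[[[0.2, 0, 1.5, 0, 0, 0, 15], [0, 0, 0, 0, 0, 0, 15], [0, 0, 0, 0, 0, 0, 15]]])

```text
time_s: 56.27
ee_pos: [0.643, -0.0688, 0.078]
eef_rot: [3.141, 0.12, 1.377]
force: [-0.6, -0.1, 1.7]
grip_width: 0.0229
grip_force: 30.0
```

carry_out(plan=[[[0.2, 0, 1.5, 0, 0, 0, 15], [0, 0, 0, 0, 0, 0, 15], [0, 0, 0, 0, 0, 0, 15]]])

```text
time_s: 56.52
ee_pos: [0.6436, -0.0687, 0.0777]
eef_rot: [3.139, 0.12, 1.377]
force: [-0.8, 2.3, 10.9]
grip_width: 0.023
grip_force: 30.0
```

Contact. Release and retreat.

carry_out(plan=[[[-0.1, 0, -0.8, 0, 0, 0, 15], [0, 0, 0, 0, 0, 0, 50], [0, 0, 0, 0, 0, 0, 50], [0, 0, 0, 0, 0, 0, 50], [0, 0, 0, 0, 0, 0, 50], [0, 0, 0, 0, 0, 0, 50], [0, 0, -15, 0, 0, 0, 50], [0, 0, -30, 0, 0, 0, 50], [0, 0, -30, 0, 0, 0, 50], [0, 0, -35, 0, 0, 0, 50], [0, 0, -30, 0, 0, 0, 50], [0, -35, 0, 0, 0, 0, 50], [0, -35, 0, 0, 0, 0, 50], [0, -35, 0, 0, 0, 0, 50], [0, -35, 0, 0, 0, 0, 50], [0, 0, 0, 0, 0, 0, 50], [0, 0, 0, 0, 0, 0, 50], [0, 0, 0, 0, 0, 0, 50]]])

```text
time_s: 58.02
ee_pos: [0.5095, -0.0255, 0.2165]
eef_rot: [3.14, 0.12, 1.377]
force: [0.8, -0.0, -0.7]
grip_width: 0.0498
grip_force: 0.0
```

Run:
```python
from h import *
np.set_printoptions(suppress=True,precision=1)
s=cam('scene'); V=s['pixels'].max(2); c=cam('top')
for n,x,y,L in(('L',.6374,.116,.15),('M',.639,.016,.125),('S',.6406,-.084,.1)):
    print(n,'top exp',proj(s,[x,y,.008+L]),'bot',proj(s,[x,y,.008]))
for r in range(276,322,3): print(r,' '.join('%3d'%v for v in V[r,302:332]))
# top faces seen from above: bright 24 mm squares
T=c['pixels'].max(2)
for n,x,y,L in(('L',.6374,.116,.15),('M',.639,.016,.125),('S',.6406,-.084,.1)):
    u,v=proj(c,[x,y,.008+L]).astype(int); print(n,proj(c,[x,y,.008+L]),proj(c,[x,y,.008]))
    print(T[v-7:v+8,u-8:u+9])
o=telemetry.get_obs(); print(o['ee_pos'],o['force'],o['time_s'])
```

```text
L top exp [364.8 223. ] bot [360.9 261.1]
M top exp [341.5 254.4] bot [340.  285.2]
S top exp [316.6 288. ] bot [317.1 311.5]
276 141 141 143 141 141 143 140 141 139 140 139 139 140 141 142 143 141 140 139 133 106  62  59  58  59  60  57  61  59  57
279 141 142 144 144 141 142 142 142 139 138 140 140 140 140 142 139 140 131  78  59  59  57  60  60  59  60  59  59  58  59
282 141 140 141 143 144 142 140 140 142 146 145 143 143 141 134  92  57  62  92 145 139 105  60  61  59  59  61  59  61  69
285 142 144 144 144 140 140 141 143 143 141 142 135 127 127 140 141 125  75  65  60  59  59  59  59  60  59  65  83 120 130
288 140 142 145 141 138 139 143 144 143 139 141 142 140 142 142 142 143 143 144 140 112  71  57  61  60  59  63  81 114 126
291 144 142 142 141 143 143 131  79  91  88 112 135 143 142 141 141 144 142 135 114  87  76  60  59  59  58  58  57  62  62
294 140 141 143 134  94  61  61  64  92  85  48  41  78 100 137 131  99  70  41  57  88  76  58  59  57  61  63  60  60  61
297 134  91  62  62  58  62  61  62  84  84  50  44  77  90  90  90  87  73  36  55  87  77  58  62  61  6
[... 3639 characters left out ...]
9  96  70  60  65]
 [ 44  49  49  51  54  78 116 136 143 143 142 142 129  96  69  63  63]
 [ 44  48  45  46  46  58  94 125 142 143 145 140 124  86  67  65  65]
 [ 46  52  51  43  47  54  86 127 142 144 143 140 117  84  65  63  63]
 [ 50  56  57  55  54  54  83 127 143 144 146 140 111  79  66  63  65]
 [ 52  59  62  58  55  61  77 119 133 140 140 136 112  82  67  64  59]
 [ 59  63  66  63  60  61  70  92 107 121 126 132 114  87  66  65  62]
 [ 61  65  70  63  65  64  60  60  75  93 104 113 113  89  70  61  61]
 [ 64  66  68  67  69  65  57  57  61  73  87 101 109  92  68  63  66]
 [ 66  70  66  69  69  65  60  57  58  75  89 106 115  95  68  63  62]]
[ 0.5 -0.   0.2] [ 0.9 -0.2  0.1] 58.1167
```

```bash
python3 -c "
from station import ctrl
print(ctrl.hand_in())"
```

```text
the job is handed in; nothing more can be done
None
```

The job is handed in: the three offcuts present (block, step, bar) are in the scrap bin, and the 150, 125 and 100 mm posts stand foot down on the left, middle and right pads after each was swung against the bridge; the final images show all three upright and within about 4 mm of their pad centres, and `hand_in()` returned no verdict.

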